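# Try the matching hub on a keyed test shaft, easing the sprung lever back

### The job

Of the three coupling hubs, put the one that fits fully home on the sloping test shaft, with its keyway over the brass key and its yellow lug in the yellow fork. Pull the blue spring-loaded lever down by its black bar to its stop, so that the red foot presses on the hub, and keep it there for about one second. Then let the lever go back up slowly under control to its raised rest, taking two seconds or more and never letting it snap back, let go of it and leave the hub on the shaft; do not disturb the other two hubs, the vent cap, the jar or the wrench.

Things in the scene. Friction and masses are not known exactly. Their poses are not given: they have to be found in the camera images.
- fixture: Blue steel fixture fixed on the bench: a 225 x 170 mm plate sloping 28 degrees (0.49 rad), low on the robot's side. Origin on the bench, 40 mm straight below the point where the shaft's axis meets the plate's top; x level, pointing towards the high side, away from the robot, y left, z up. Place and yaw vary.
- shaft_seat (a point): Centre of the shaft's seat, a steel collar 44 mm across, 12 mm above the plate. Frame tilted with the plate: z up along the shaft, leaning 28 degrees towards the robot; x up the slope, y left. Shaft 20 mm thick, 34 mm long from the seat, last 6 mm conical. Hub home: underside on the seat, centre at z = 20 mm, axes parallel, lug along -x. Clear 55 mm all round but for the fork.
- key_top (a point): Top of the brass key on the +y side of the shaft: 6 mm wide, standing out to 15 mm from the axis, reaching from the seat up to this point, 22 mm above it. Axes as the seat.
- fork (a point): Middle of the gap between the tops of two yellow posts on the -x (robot) side of the shaft, 40 mm from its axis, 18 mm above the seat. The gap is 18 mm wide and takes the hub's lug; posts 14 x 8 mm. Axes as the seat.
- hub_a_center (a point): Centre, half-way up, of the hub that FITS: keyway a quarter turn clockwise from the lug seen from above (-y side). All hubs: dark steel, 52 mm wide, 40 mm high, 0.2 to 0.42 kg, flat on the bench, bright sleeve with 24 mm bore and one notch (keyway) 10 mm wide reaching 18 mm from the axis. x along the lug, z up. Lugs start within 35 degrees of world -x.
- hub_a_lug (a point): On the fitting hub, 35 mm from its axis along the lug, at half height, above the lug. The yellow lug is 10 mm wide, 12 mm high, level with the underside, reaching 46 mm from the axis.
- hub_b_center (a point): Centre of a wrong hub, same size, lug and axes; its keyway is opposite the lug. Leave it.
- hub_c_center (a point): Centre of a wrong hub, same size, lug and axes; its keyway is a quarter turn anticlockwise from the lug seen from above (+y side). Leave it.
- lever (a joint): Lever angle, rad: 0 = raised on its upper stop (arms leaning 0.2 rad back from the shaft's direction; start and rest), grows as the bar comes towards the robot and down; 1.77 = lower stop (arms parallel to the plate, bar on the robot's side of the hub). A spring drives it up: about 1 N at the bar near the top, 5 N near the bottom, plus about 5 N from the foot. Let go, it snaps back at once.
- lever_hinge (a point): Middle of the lever's hinge line, which is level, along the fixture's y. 130 mm up-slope of the shaft's axis and 58 mm above the seat, square to the plate. Axes turn with the lever.
- lever_bar (a point): Centre of the lever's black crossbar, to be handled: round, 16 mm thick, 114 mm clear between the two blue side arms, parallel to the hinge line, 190 mm from it. Free all round but for the arms at its ends. The blue cross-piece with the foot is 60 mm nearer the hinge; at the lower stop a gripper leaning back towards the robot, like the shaft, stays clear of it.
- foot_face (a point): Middle of the red foot's face, 30 mm disc on a spring under the lever's cross-piece. With the hub home it meets the hub about 0.09 rad before the lower stop, then gives way up to 12 mm, pressing with 2 to 8 N.
- vent_cap_center (a point): Centre of a loose white battery vent cap, 200 x 50 x 24 mm, lying flat. Leave it.
- grease_jar: Loose grey jar with a red cap, 64 mm wide, 70 mm high, origin at the centre of its underside. Leave it.
- wrench: Loose steel wrench 170 mm long lying on the bench, left of the fixture. Leave it.

How it is judged:
By the outcome, as a careful person would: the job done as asked, in the order asked, and still so for the second after the job is handed in, with the robot touching nothing.
It also fails if it takes over 72 s, if anything falls off the work surface, if the arm or the gripper's body presses on something with over 40 N, if the wrist force passes 120 N, or if a joint passes its speed limit or range.

### The arm

A 6-joint arm with a two-finger parallel gripper is mounted at the origin on the work surface. World frame = base frame: x ahead of the robot, y to its left, z up, the work surface at z = 0. Lengths are in m, angles in rad, forces in N, time in s.
With the tool pointing down it reaches from about 0.4 to 0.825 m from the base axis. Payload 7 kg.
Tool frame: the origin (TCP) lies between the finger pads; the fingertips stand 8 mm ahead of it and the grasp point (between the pads) lies 11 mm behind it (arm.finger_overhang is the distance from the TCP to the fingertips, in m); z points along the fingers, y is the line along which they close (so a half turn about z gives the same grasp; the last joint's range is limited). The gripper opens to 88 mm and grips with 3 to 60 N. Pads are 19 mm wide; open, the fingers measure 130 mm over their backs; the gripper's body (78 mm by 193 mm) begins 47 mm behind the grasp point.
Start: joints at [-0.938, 0.359, 0.012, 0, -1.224, -0.288], TCP at [0.228, -0.635, 0.235] pointing down, gripper open.
Joint ranges: [-3.07, 3.07], [-1.43, 2.12], [-1.02, 1.25], [-3.03, 1.67], [-3.05, -0], [-3.03, 3.03]. Speed limits (rad/s): [2.39, 2.39, 3.01, 3.14, 3.14, 3.14].

### API

Orientations are given as [roll, pitch, yaw] about the fixed x, y, z axes, in that order (R = Rz(yaw) Ry(pitch) Rx(roll)).
In Python, from station import arm gives the robot as it stands.
- The arm moves only by the tool move_arm, never from a script. Its argument "rows" is text: rows parted by semicolons, each of 7 numbers parted by spaces: the turn, a rotation vector about the tool's x, y, z in degrees, then the shift along the tool's x, y, z in m, then the finger opening in m, from 0 to 0.0876. A call has 1 to 8 rows; each row shifts and turns the commanded pose from where the row before left it, along the tool's axes as they then stand; what a row does not reach is not made up. A row lasts 1/8 s, in which the tool goes at most 62.5 mm and 10.7 degrees, less where a joint would pass 70% of its speed; a pose out of reach is approached as far as the arm can. A call is refused whole if a number of a shift passes 0.0625 or a number of a turn 10.7, either way. A call with a gripper value outside its range is refused whole. The fingers move at their own pace and stop on an object; "squeeze" is the grip in N (left out, the last holds). Time passes only in rows, so rows that do not move let the fingers close. It gives the time, the measured TCP pose, the force, the opening and the grip force at its end, in the units of the state.
- arm.get_state(): the state, without advancing time (a new reading comes with each control period).
- arm.grab_frame(name): name is "side" or "top"; returns (picture, depth): 480x640x3 uint8, blue, green, red; 480x640 float32, m along the optical axis (not along the pixel's ray), 0 where there is no reading.
- arm.camera_model(name): a dict with "mtx" (3x3 intrinsics, pixels), "camera_from_world" (4x4, takes a point from world to camera coordinates). Camera axes: x right, y down, z forward; pixel columns grow to the right and rows downward; lengths in m; the calibration is good to about 2 mm. A picture is of the moment at which its call begins. camera_model takes no time and is no camera call.
- arm.job_done(): hands the job in; it is judged then, once.
The state is a dict: "t": time; "q": joint angles; "qd": joint speeds; "joint_efforts": joint torques, N m; "eef_pos": TCP position; "ee_rot": TCP orientation; "force": force on the tool from outside, world axes, zero at the start; "moment": the same for the moment, N m; "width": finger opening in m; "gripper_force": force on a finger pad.
Only numpy, scipy, OpenCV 4.12 (cv2) and the standard library are available. Lean on these libraries where they do the work, as an engineer would, in place of code of your own. Each camera call takes 0.05 s, during which the arm holds its last target. There are 200 camera calls.

## Working session

There is one attempt and no reset: what is moved stays moved. The work goes in short steps, Python scripts to look and compute and a tool call to move; the robot and the scene stay as the last step left them, time stands still between calls to the robot, and variables do not carry over. Pictures are saved under pics/ and viewed, at most 13 in all, crops included, and the job is handed in when it is done.

Besides the shell and the picture viewer there is one more tool, called after ">>>" as name(argument=value, ...) on one line, values as JSON. move_arm: Moves the arm, as the interface text tells. Its arguments: {"type":"object","properties":{"rows":{"type":"string"},"squeeze":{"type":"number"}},"required":["rows"]}

```bash
ls; mkdir -p pics; python3 - <<'E'
from station import arm
import cv2,numpy as np
np.set_printoptions(precision=4,suppress=True)
for n in("side","top"):
    im,d=arm.grab_frame(n); cv2.imwrite(f"pics/{n}0.png",im); np.savez(f"pics/{n}0.npz",im=im,d=d)
    m=arm.camera_model(n); print(n,m["mtx"],m["camera_from_world"],(d>0).mean())
print(arm.get_state(),arm.finger_overhang)
E
```

```text
pics
side [[504.5341   0.     319.9203]
 [  0.     504.5341 238.3549]
 [  0.       0.       1.    ]] [[-0.8642 -0.5031  0.0061  0.5389]
 [-0.362   0.6134 -0.7019  0.3608]
 [ 0.3493 -0.6088 -0.7122  1.0515]
 [ 0.      0.      0.      1.    ]] 0.9959212239583334
top [[460.6209   0.     319.5687]
 [  0.     460.6209 238.2503]
 [  0.       0.       1.    ]] [[ 0.0141 -0.9999 -0.0006  0.0124]
 [-0.9839 -0.0138 -0.178   0.6507]
 [ 0.178   0.0031 -0.984   1.1901]
 [ 0.      0.      0.      1.    ]] 0.9959016927083333
{'t': 0.1, 'q': array([-0.9379,  0.3593,  0.0112, -0.0003, -1.2241, -0.2881]), 'qd': array([-0.0008, -0.0036,  0.0008,  0.0006,  0.001 , -0.0026]), 'joint_efforts': array([ -0.0013, -58.4162,  29.3752,   7.0154,   0.0102,  -0.0001]), 'eef_pos': array([ 0.228 , -0.6349,  0.2337]), 'ee_rot': array([ 3.1401, -0.0002, -2.7969]), 'force': array([ 0.2376,  0.7871, -0.016 ]), 'moment': array([ 0.0155,  0.0211, -0.0104]), 'gripper_force': 0.0, 'width': 0.08781767985591353} 0.008
```

View pics/top0.png

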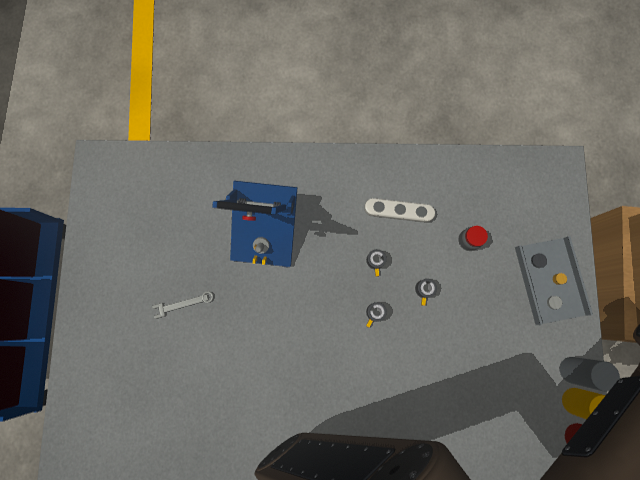

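View pics/side0.png

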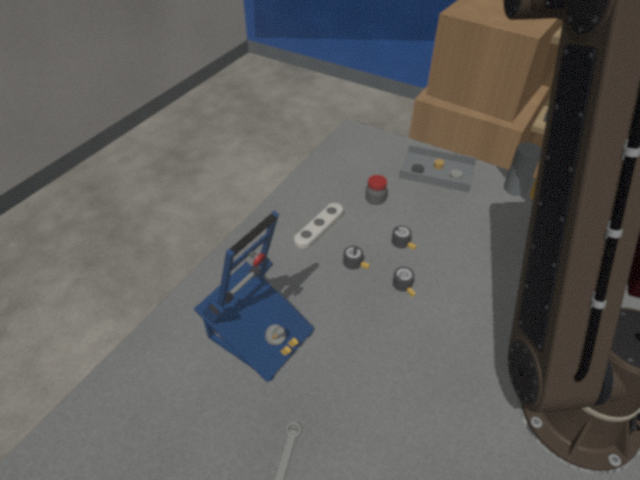

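```bash
python3 - <<'E'
import cv2,numpy as np
im=cv2.imread("pics/top0.png")
t=[cv2.resize(im[y-22:y+23,x-22:x+23],(265,265),interpolation=cv2.INTER_CUBIC) for x,y in((377,259),(428,289),(377,312))]
f=cv2.resize(im[175:275,205:305],(300,300),interpolation=cv2.INTER_CUBIC)
s=cv2.resize(cv2.imread("pics/side0.png")[205:385,190:320],(217,300),interpolation=cv2.INTER_CUBIC)
o=np.zeros((565,795,3),np.uint8); o[:265]=np.hstack(t); o[265:,:300]=f; o[265:,320:537]=s
cv2.imwrite("pics/crop1.png",o)
E
```

```text
(no output)
```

View pics/crop1.png

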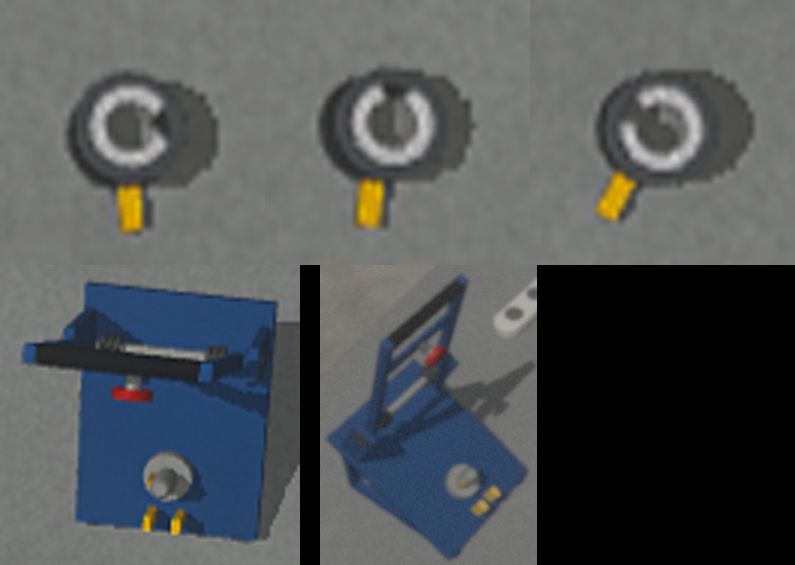

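```bash
cat > h.py <<'E'
import cv2,numpy as np
from scipy.spatial.transform import Rotation as R
from station import arm
np.set_printoptions(precision=4,suppress=True)
def cloud(n,d):
    m=arm.camera_model(n);K=m["mtx"];T=np.linalg.inv(m["camera_from_world"])
    v,u=np.mgrid[:480,:640]
    p=np.stack([(u-K[0,2])/K[0,0]*d,(v-K[1,2])/K[1,1]*d,d],-1)
    return p@T[:3,:3].T+T[:3,3]
def ray(n,uv):
    m=arm.camera_model(n);T=np.linalg.inv(m["camera_from_world"])
    uv=np.atleast_2d(np.asarray(uv,float)); x=np.linalg.solve(m["mtx"],np.c_[uv,np.ones(len(uv))].T).T
    return T[:3,3],x@T[:3,:3].T
def onplane(n,uv,p0,nrm):
    o,r=ray(n,uv); s=((p0-o)@nrm)/(r@nrm); return o+r*s[:,None]
def proj(n,P):
    m=arm.camera_model(n);T=m["camera_from_world"];p=np.atleast_2d(P)@T[:3,:3].T+T[:3,3]
    q=p@m["mtx"].T; return q[:,:2]/q[:,2:]
def tri(uvt,uvs):
    A=np.zeros((3,3));b=np.zeros(3);L=[]
    for n,uv in(("top",uvt),("side",uvs)):
        o,r=ray(n,uv);r=r[0]/np.linalg.norm(r);M=np.eye(3)-np.outer(r,r);A+=M;b+=M@o;L.append((M,o))
    x=np.linalg.solve(A,b);return x,[np.linalg.norm(M@(x-o)) for M,o in L]
def hsv(im,lo,hi): return cv2.inRange(cv2.cvtColor(im,cv2.COLOR_BGR2HSV),lo,hi)
def comps(mask,amin=6):
    k,l,s,c=cv2.connectedComponentsWithStats(mask); return [(c[i],s[i,4],l==i) for i in range(1,k) if s[i,4]>=amin]
E
python3 - <<'E'
from h import *
Z=np.array([0,0,1.])
D={n:np.load(f"pics/{n}0.npz") for n in("top","side")}
for n in D:
    im,d=D[n]["im"],D[n]["d"];P=cloud(n,d)
    print(n,"bench z",np.median(P[330:345,100:300,2]) if n=="top" else np.median(P[300:330,400:450,2]))
    for c,a,m in comps(hsv(im,(18,120,110),(35,255,255))):
        if 150<c[0]<460 and 200<c[1]<360: print(" yellow",c,a,P[m].mean(0),"z12",onplane(n,c,.012*Z,Z)[0])
    for c,a,m in comps(hsv(im,(0,150,90),(8,255,255))): print(" red",c,a,np.median(P[m],0))
    blue=hsv(im,(100,120,40),(125,255,255))>0
    roi=np.zeros_like(blue)
    if n=="top": roi[175:275,205:305]=1
    else: roi[205:385,190:320]=1
    Q=P[blue&roi]; Q=Q[(Q[:,2]<.14)]
    best=0;rng=np.random.default_rng(0)
    for _ in range(400):
        a=Q[rng.choice(len(Q),3,False)];nn=np.cross(a[1]-a[0],a[2]-a[0]);
        if np.linalg.norm(nn)<1e-6: continue
        nn/=np.linalg.norm(nn);nn*=np.sign(nn[2]); k=abs((Q-a[0])@nn)<.002
        if k.sum()>best: best=k.sum();K=k
    c=Q[K].mean(0);nn=np.linalg.svd(Q[K]-c)[2][2];nn*=np.sign(nn[2])
    print(" plane",best,len(Q),c,nn,"tilt",np.degrees(np.arccos(nn[2])),"yaw",np.degrees(np.arctan2(-nn[1],-nn[0])))
    y=np.cross(Z,[-nn[0],-nn[1],0]);y/=np.linalg.norm(y);x=np.cross(y,nn)
    F=np.array([x,y,nn]); 
    L=(P-c)@F.T; near=(abs(L)<.25).all(-1)&roi
    np.savez(f"pics/pl_{n}.npz",c=c,F=F)
    r=cv2.minAreaRect((L[blue&near&(abs(L[...,2])<.003)][:,:2]*1000).astype(np.float32)); print(" rect",r)
    for lo,hi in((.009,.015),(.027,.033),(.043,.049)):
        k=near&(L[...,2]>lo)&(L[...,2]<hi)&(blue==0); k&=(abs(L[...,1])<.06)&(L[...,0]<.02)
        print(" h",lo,k.sum(),L[k].min(0)if k.any() else"",L[k].max(0)if k.any() else"", P[k].mean(0))
    # hubs
    if n=="top":
        br=hsv(im,(0,0,150),(180,50,255))
        for c2,a,m in comps(br,10):
            if 350<c2[0]<450 and 240<c2[1]<330: 
                hull=cv2.convexHull(np.argwhere(m)[:,::-1].astype(np.float32)); e=cv2.minEnclosingCircle(hull); el=cv2.fitEllipse(hull)
                print(" ring",c2,a,e,el,np.median(P[m],0), onplane(n,e[0],.04*Z,Z),onplane(n,el[0],.04*Z,Z))
E
```

```text
top bench z 0.0011103100700837754
 yellow [254.     259.2105] 19 [0.5924 0.1987 0.0465] z12 [0.5969 0.2037 0.012 ]
 yellow [263.3182 260.7273] 22 [0.5814 0.1662 0.1026] z12 [0.593  0.1776 0.012 ]
 yellow [376.5 272. ] 30 [ 0.5658 -0.1375  0.0134] z12 [ 0.5659 -0.1377  0.012 ]
 yellow [423.2647 301.2941] 34 [ 0.487  -0.2652  0.013 ] z12 [ 0.4871 -0.2654  0.012 ]
 yellow [369.0323 322.7419] 31 [ 0.4271 -0.1162  0.0123] z12 [ 0.4271 -0.1163  0.012 ]
 red [247.9677 217.5161] 31 [0.6525 0.1792 0.2939]
 red [476.4245 235.5271] 351 [ 0.6611 -0.3995  0.071 ]
 plane 2289 3801 [0.6828 0.1756 0.067 ] [-0.4664  0.0476  0.8833] tilt 27.95736991179046 yaw -5.830062140116735
 rect ((1.5675811767578125, 1.8011856079101562), (223.531494140625, 169.60504150390625), 0.2565782964229584)
 h 0.009 111 [-0.0973 -0.0202  0.0091] [-0.0332  0.0219  0.0149] [0.6293 0.1806 0.052 ]
 h 0.027 36 [-0.1005 -0.0149  0.0271] [-0.0446  0.018   0.033 ] [0.5962 0.1865 0.0549]
 h 0.043 27 [-0.0616 -0.0068  0.0432] [-0.0459  0.0071  0.0483] [0.6145 0.1834 0.082 ]
 ring [375.5263 258.0175] 57 ((376.6875, 258.0), 6.430314540
[... 1039 characters left out ...]
05 0.0411] z12 [0.5985 0.165  0.012 ]
 yellow [285.8889 350.25  ] 36 [0.5896 0.2066 0.0425] z12 [0.6011 0.1912 0.012 ]
 red [376.9796 181.5714] 147 [ 0.6588 -0.3907  0.0683]
 red [258. 259.] 21 [0.65   0.1923 0.2913]
 plane 3459 5369 [0.678  0.1903 0.0614] [-0.4681  0.0453  0.8825] tilt 28.05139852210644 yaw -5.529516935741851
 rect ((6.923805236816406, -5.7872772216796875), (169.54803466796875, 221.20767211914062), 89.88416290283203)
 h 0.009 383 [-0.1666 -0.0528  0.009 ] [-0.0265  0.0481  0.015 ] [0.5794 0.1982 0.0224]
 h 0.027 74 [-0.1893 -0.0249  0.0273] [-0.0386  0.0172  0.033 ] [0.5735 0.1977 0.0397]
 h 0.043 34 [-0.0554 -0.0132  0.0431] [-0.04    0.0022  0.049 ] [0.614  0.1909 0.0791]
```

```bash
cat >> h.py <<'E'
def plan(p1,R1,n,p0=None,R0=None,g=0.0876):
    s=arm.get_state() if p0 is None else None
    if s is not None: p0,R0=s["eef_pos"],R.from_euler("xyz",s["ee_rot"])
    w=(R0.inv()*R1).as_rotvec(); out=[];Rc,pc=R0,np.array(p0)
    for i in range(1,n+1):
        Rn=R0*R.from_rotvec(w*i/n); pn=p0+(np.array(p1)-p0)*i/n
        dr=np.degrees(w/n); dp=Rc.inv().apply(pn-pc); out.append(" ".join(f"{x:.1f}" for x in dr)+" "+" ".join(f"{x:.4f}" for x in dp)+f" {g}")
        Rc,pc=Rn,pn
    print("rot/row",np.degrees(np.linalg.norm(w))/n,"shift/row",np.linalg.norm(np.array(p1)-p0)/n)
    for i in range(0,n,8): print("; ".join(out[i:i+8]))
E
python3 - <<'E'
from h import *
Z=np.array([0,0,1.])
for n in("top","side"):
    D=np.load(f"pics/{n}0.npz");im,d=D["im"],D["d"]
    br=hsv(im,(0,0,150),(180,50,255))
    pts=np.argwhere(br)[:,::-1].astype(np.float32)
    for X in((.601,-.135,.04),(.522,-.2705,.04),(.457,-.1345,.04)):
        c=proj(n,X)[0]; q=pts[np.linalg.norm(pts-c,axis=1)<13]
        h=onplane(n,cv2.convexHull(q)[:,0],.04*Z,Z)[:,:2]
        e,r=cv2.minEnclosingCircle((h*1000).astype(np.float32)); mm=onplane(n,q,.04*Z,Z)[:,:2]
        print(n,len(q),e,r,(mm.max(0)+mm.min(0))/2)
plan([.457,-.1345,.13],R.from_euler("xyz",[np.pi,0,np.radians(148.6)]),16)
E
```

```text
top 57 (601.4166870117188, -134.99339294433594) 17.721891403198242 [ 0.6013 -0.1345]
top 64 (522.5297241210938, -270.4830017089844) 17.672714233398438 [ 0.5215 -0.2702]
top 61 (457.4647216796875, -134.0831756591797) 17.892229080200195 [ 0.457  -0.1348]Traceback (most recent call last):
  File "<stdin>", line 9, in <module>
TypeError: 'NoneType' object is not subscriptable
```

```bash
python3 - <<'E'
from h import *
Z=np.array([0,0,1.])
n="side"
D=np.load(f"pics/{n}0.npz");im,d=D["im"],D["d"]
H=cv2.cvtColor(im,cv2.COLOR_BGR2HSV)
for X in((.601,-.13,.04),(.522,-.2655,.04),(.457,-.1295,.04)):
    c=proj(n,X)[0]; u,v=c.round().astype(int); w=H[v-12:v+13,u-12:u+13]
    print(c,np.percentile(w[...,2],[50,80,90,97]))
    m=np.zeros(H.shape[:2],bool); m[v-12:v+13,u-12:u+13]=1
    for t in(115,125,135):
        k=m&(H[...,2]>t)&(H[...,1]<40)
        # drop bench: keep only pts inside 20mm of top plane centre
        q=np.argwhere(k)[:,::-1]; mm=onplane(n,q,.04*Z,Z)[:,:2]; s=np.linalg.norm(mm-X[:2],axis=1)<.021
        print(t,s.sum(),(mm[s].max(0)+mm[s].min(0))/2,mm[s].mean(0), np.ptp(mm[s],axis=0))
plan([.457,-.1345,.13],R.from_euler("xyz",[np.pi,0,np.radians(148.6)]),16)
E
```

```text
[352.6486 251.9804] [111.   118.   131.   142.28]
115 92 [ 0.6003 -0.1279] [ 0.6004 -0.1275] [0.0368 0.0342]
125 64 [ 0.6002 -0.1287] [ 0.6004 -0.127 ] [0.0335 0.0321]
135 39 [ 0.6006 -0.1277] [ 0.6001 -0.1266] [0.0329 0.0276]
[401.6901 231.3137] [115. 120. 131. 141.]
115 103 [ 0.5206 -0.2661] [ 0.5201 -0.2652] [0.035  0.0389]
125 83 [ 0.5202 -0.2658] [ 0.5196 -0.2652] [0.0311 0.034 ]
135 40 [ 0.5202 -0.2661] [ 0.5183 -0.2648] [0.0279 0.0318]
[403.6335 273.5001] [111. 120. 134. 142.]
115 134 [ 0.4563 -0.1293] [ 0.4559 -0.13  ] [0.0368 0.0367]
125 107 [ 0.457  -0.1292] [ 0.4558 -0.1301] [0.0339 0.0341]
135 55 [ 0.4567 -0.1298] [ 0.4552 -0.1321] [0.0316 0.0319]
rot/row 3.1968756011725707 shift/row 0.03499910488270561
0.0 -0.0 3.2 -0.0240 0.0246 0.0065 0.0876; 0.0 -0.0 3.2 -0.0226 0.0259 0.0065 0.0876; 0.0 -0.0 3.2 -0.0212 0.0271 0.0065 0.0876; 0.0 -0.0 3.2 -0.0196 0.0283 0.0065 0.0876; 0.0 -0.0 3.2 -0.0180 0.0293 0.0065 0.0876; 0.0 -0.0 3.2 -0.0163 0.0303 0.0065 0.0876; 0.0 -0.0 3.2 -0.0146 0.0311 0.0065 0.0876; 0.0 -0.0 3.2 -0.0129 0.0319 0.0065 0.0876
0.0 -0.0 3.2 -0.0111 0.0326 0.0065 0.0876; 0.0 -0.0 3.2 -0.0092 0.0331 0.0065 0.0876; 0.0 -0.0 3.2 -0.0074 0.0336 0.0065 0.0876; 0.0 -0.0 3.2 -0.0055 0.0340 0.0065 0.0876; 0.0 -0.0 3.2 -0.0036 0.0342 0.0065 0.0876; 0.0 -0.0 3.2 -0.0017 0.0344 0.0065 0.0876; 0.0 -0.0 3.2 0.0002 0.0344 0.0065 0.0876; 0.0 -0.0 3.2 0.0022 0.0343 0.0065 0.0876
```

>>> move_arm(rows="0 0 3.2 -0.024 0.0246 0.0065 0.0876; 0 0 3.2 -0.0226 0.0259 0.0065 0.0876; 0 0 3.2 -0.0212 0.0271 0.0065 0.0876; 0 0 3.2 -0.0196 0.0283 0.0065 0.0876; 0 0 3.2 -0.018 0.0293 0.0065 0.0876; 0 0 3.2 -0.0163 0.0303 0.0065 0.0876; 0 0 3.2 -0.0146 0.0311 0.0065 0.0876; 0 0 3.2 -0.0129 0.0319 0.0065 0.0876")

```text
t: 1.1
eef_pos: [0.3428, -0.3839, 0.1821]
ee_rot: [3.141, -0.0, 3.038]
force: [0.1, 0.0, 1.0]
width: 0.0875
gripper_force: 0.0
```

>>> move_arm(rows="0 0 3.2 -0.0111 0.0326 0.0065 0.0876; 0 0 3.2 -0.0092 0.0331 0.0065 0.0876; 0 0 3.2 -0.0074 0.0336 0.0065 0.0876; 0 0 3.2 -0.0055 0.034 0.0065 0.0876; 0 0 3.2 -0.0036 0.0342 0.0065 0.0876; 0 0 3.2 -0.0017 0.0344 0.0065 0.0876; 0 0 3.2 0.0002 0.0344 0.0065 0.0876; 0 0 3.2 0.0022 0.0343 0.0065 0.0876")

```text
t: 2.1
eef_pos: [0.4576, -0.1338, 0.1303]
ee_rot: [-3.142, -0.0, 2.591]
force: [1.2, -1.0, 0.2]
width: 0.0876
gripper_force: 0.0
```

```bash
python3 - <<'E'
from h import *
o=[]
for n in("side","top"):
    im,d=arm.grab_frame(n); np.savez(f"pics/{n}1.npz",im=im,d=d)
    s=arm.get_state();Rt=R.from_euler("xyz",s["ee_rot"])
    tips=s["eef_pos"]+Rt.apply([[0,.044,.008],[0,-.044,.008],[0,0,0]]);uv=proj(n,tips);print(n,s["eef_pos"],s["ee_rot"],tips,uv)
    c=uv[2].round().astype(int); k=cv2.resize(im[c[1]-50:c[1]+50,c[0]-50:c[0]+50],(390,390),interpolation=cv2.INTER_CUBIC)
    for q in uv: cv2.circle(k,tuple(((q-c+50)*3.9).astype(int)),2,(0,255,0),-1)
    o.append(k)
cv2.imwrite("pics/hover1.png",np.hstack(o))
E
```

```text
side [ 0.4589 -0.1317  0.1296] [ 3.1413 -0.0001  2.5886] [[ 0.482  -0.0943  0.1216]
 [ 0.4358 -0.1691  0.1216]
 [ 0.4589 -0.1317  0.1296]] [[392.1547 256.6324]
 [422.5049 244.1242]
 [407.9527 247.9963]]
top [ 0.4581 -0.1329  0.1299] [-3.1413 -0.0006  2.5937] [[ 0.481  -0.0953  0.1219]
 [ 0.4352 -0.1704  0.1219]
 [ 0.4581 -0.1329  0.1299]] [[365.1621 300.8574]
 [395.3984 319.8426]
 [380.6411 310.2355]]
```

View pics/hover1.png

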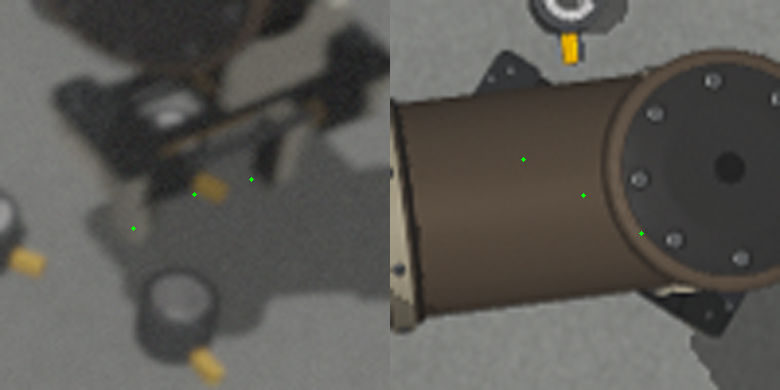

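>>> move_arm(rows="0 0 0 0.001 0 0.028 0.0876; 0 0 0 0 0 0.028 0.0876; 0 0 0 0 0 0.028 0.0876; 0 0 0 0 0 0.0155 0.0876; 0 0 0 0 0 0.0105 0.0876; 0 0 0 0 0 0 0.0876")

```text
t: 2.95
eef_pos: [0.456, -0.1346, 0.0201]
ee_rot: [-3.141, -0.001, 2.593]
force: [-0.5, 0.0, -0.0]
width: 0.0876
gripper_force: 0.0
```

>>> move_arm(rows="0 0 0 0 0 0 0.04; 0 0 0 0 0 0 0.04; 0 0 0 0 0 0 0.04; 0 0 0 0 0 0 0.04; 0 0 0 0 0 0 0.04; 0 0 0 0 0 0 0.04", squeeze=30)

```text
t: 3.7
eef_pos: [0.457, -0.1342, 0.0209]
ee_rot: [3.141, 0.001, 2.593]
force: [0.5, 2.2, 4.8]
width: 0.0519
gripper_force: 30.0
```

```bash
python3 - <<'E'
from h import *
for n in("side","top"):
    arm.grab_frame(n); s=arm.get_state(); print(s["eef_pos"],s["ee_rot"],s["width"],s["force"],s["moment"],s["q"])
E
```

```text
[ 0.457  -0.1343  0.0209] [3.141  0.0008 2.593 ] 0.05170542480357378 [0.7483 2.2069 5.1359] [ 0.7573 -0.0389 -0.0998] [ 0.1287  0.2953 -0.6786  0.0001 -0.5959 -2.2482]
[ 0.457  -0.1342  0.0209] [3.141  0.0007 2.593 ] 0.05200780055061635 [1.1341 2.0268 5.0543] [ 0.8653 -0.0581 -0.0256] [ 0.1287  0.2953 -0.6787  0.     -0.5959 -2.2482]
```

```bash
cat > fx.py <<'E'
from h import *
psi=np.radians(-5.6);a=np.radians(28)
n=np.array([-np.sin(a)*np.cos(psi),-np.sin(a)*np.sin(psi),np.cos(a)])
up=np.array([np.cos(a)*np.cos(psi),np.cos(a)*np.sin(psi),np.sin(a)]); yl=np.cross(n,up)
seat=np.array([.6302,.1854,.0505])
Fm=np.c_[up,yl,n]; Fx=R.from_matrix(Fm)
Rt=R.from_matrix(np.c_[-up,np.cross(-n,-up),-n])
E
python3 - <<'E'
from fx import *
s=arm.get_state();p=s["eef_pos"];R0=R.from_euler("xyz",s["ee_rot"])
p1=p+[0,0,.13]
plan(p1,R0,4,p,R0,.04)
plan(seat+.125*n,Rt,12,p1,R0,.04); print(seat+.125*n)
E
```

```text
rot/row 0.0 shift/row 0.0325
0.0 0.0 0.0 -0.0000 0.0000 -0.0325 0.04; 0.0 0.0 0.0 -0.0000 0.0000 -0.0325 0.04; 0.0 0.0 0.0 -0.0000 0.0000 -0.0325 0.04; 0.0 0.0 0.0 -0.0000 0.0000 -0.0325 0.04
rot/row 3.1570423394293408 shift/row 0.028764447348913088
-0.5 -2.3 -2.1 0.0060 0.0281 -0.0008 0.04; -0.5 -2.3 -2.1 0.0049 0.0283 -0.0008 0.04; -0.5 -2.3 -2.1 0.0038 0.0285 -0.0007 0.04; -0.5 -2.3 -2.1 0.0028 0.0286 -0.0006 0.04; -0.5 -2.3 -2.1 0.0017 0.0287 -0.0004 0.04; -0.5 -2.3 -2.1 0.0006 0.0288 -0.0002 0.04; -0.5 -2.3 -2.1 -0.0005 0.0288 0.0001 0.04; -0.5 -2.3 -2.1 -0.0015 0.0287 0.0004 0.04
-0.5 -2.3 -2.1 -0.0025 0.0286 0.0007 0.04; -0.5 -2.3 -2.1 -0.0036 0.0285 0.0011 0.04; -0.5 -2.3 -2.1 -0.0045 0.0284 0.0015 0.04; -0.5 -2.3 -2.1 -0.0055 0.0282 0.0020 0.04
[0.5718 0.1911 0.1609]
```

>>> move_arm(rows="0 0 0 0 0 -0.01 0.04; 0 0 0 0 0 -0.03 0.04; 0 0 0 0 0 -0.03 0.04; 0 0 0 0 0 -0.03 0.04; 0 0 0 0 0 -0.03 0.04")

```text
t: 4.42
eef_pos: [0.4555, -0.1345, 0.1516]
ee_rot: [-3.141, -0.001, 2.592]
force: [0.9, -0.3, -1.7]
width: 0.0519
gripper_force: 30.0
```

>>> move_arm(rows="-0.5 -2.3 -2.1 0.006 0.0281 -0.0008 0.04; -0.5 -2.3 -2.1 0.0049 0.0283 -0.0008 0.04; -0.5 -2.3 -2.1 0.0038 0.0285 -0.0007 0.04; -0.5 -2.3 -2.1 0.0028 0.0286 -0.0006 0.04; -0.5 -2.3 -2.1 0.0017 0.0287 -0.0004 0.04; -0.5 -2.3 -2.1 0.0006 0.0288 -0.0002 0.04")

```text
t: 5.18
eef_pos: [0.5134, 0.0287, 0.1554]
ee_rot: [3.116, 0.245, 2.812]
force: [0.2, -0.5, -1.8]
width: 0.0521
gripper_force: 30.0
```

>>> move_arm(rows="-0.5 -2.3 -2.1 -0.0005 0.0288 0.0001 0.04; -0.5 -2.3 -2.1 -0.0015 0.0287 0.0004 0.04; -0.5 -2.3 -2.1 -0.0025 0.0286 0.0007 0.04; -0.5 -2.3 -2.1 -0.0036 0.0285 0.0011 0.04; -0.5 -2.3 -2.1 -0.0045 0.0284 0.0015 0.04; -0.5 -2.3 -2.1 -0.0055 0.0282 0.002 0.04; 0 0 0 0 0 0 0.04; 0 0 0 0 0 0 0.04")

```text
t: 6.18
eef_pos: [0.5811, 0.1818, 0.1799]
ee_rot: [3.141, 0.438, 3.059]
force: [-0.5, 0.1, -1.7]
width: 0.052
gripper_force: 30.0
```

```bash
python3 - <<'E'
from fx import *
o=[]
for nm in("side","top"):
    im,d=arm.grab_frame(nm); np.savez(f"pics/{nm}2.npz",im=im,d=d)
    s=arm.get_state();print(s["eef_pos"],s["width"],s["force"],s["moment"],s["q"]); Rc=R.from_euler("xyz",s["ee_rot"])
    print("err pos fx",Fx.inv().apply(s["eef_pos"]-seat),"rot deg",np.degrees((Rt.inv()*Rc).as_rotvec()))
    c=proj(nm,seat+.06*n)[0].round().astype(int)
    o.append(cv2.resize(im[c[1]-65:c[1]+65,c[0]-65:c[0]+65],(390,390),interpolation=cv2.INTER_CUBIC)); print(nm,c)
cv2.imwrite("pics/pre2.png",np.hstack(o))
E
```

```text
[0.5809 0.1815 0.1798] 0.05172903457386333 [-0.2746 -0.5639 -2.4339] [ 0.1217  1.8051 -0.12  ] [ 0.7356  0.0924 -0.8097  0.7476 -0.4728 -3.0299]
err pos fx [ 0.0178 -0.0086  0.137 ] rot deg [-0.3904  2.9006 -0.7479]
side [284 326]
[0.5809 0.1815 0.1799] 0.05201214494532342 [-0.1891 -0.4545 -1.475 ] [ 0.1024  1.7199 -0.0068] [ 0.7355  0.0922 -0.8099  0.7477 -0.4726 -3.03  ]
err pos fx [ 0.0177 -0.0087  0.1371] rot deg [-0.3955  2.8961 -0.7474]
top [255 253]
```

View pics/pre2.png

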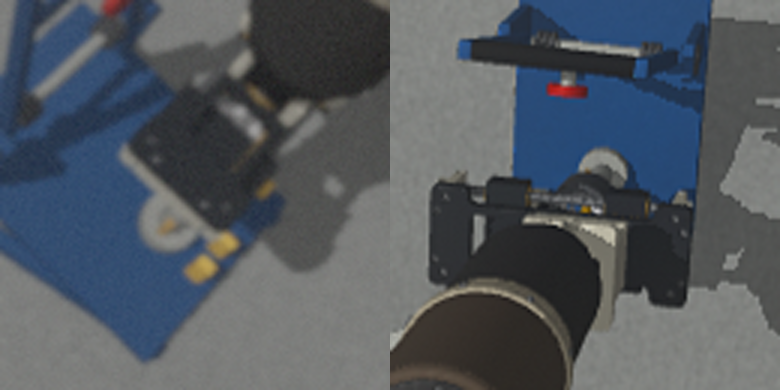

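```bash
python3 - <<'E'
from fx import *
s=arm.get_state();p=s["eef_pos"];R0=R.from_euler("xyz",s["ee_rot"])
R1=R.from_euler("xyz",[np.pi,0,np.radians(175)])
plan([.46,.03,.12],R1,8,p,R0,.04)
plan([.46,.03,.0215],R1,4,np.array([.46,.03,.12]),R1,.04)
E
```

```text
rot/row 3.1381468522520604 shift/row 0.02535491813536319
0.0 3.1 0.0 0.0154 -0.0201 0.0010 0.04; 0.0 3.1 0.0 0.0153 -0.0201 0.0019 0.04; 0.0 3.1 0.0 0.0152 -0.0201 0.0027 0.04; 0.0 3.1 0.0 0.0150 -0.0201 0.0036 0.04; 0.0 3.1 0.0 0.0147 -0.0202 0.0044 0.04; 0.0 3.1 0.0 0.0145 -0.0202 0.0052 0.04; 0.0 3.1 0.0 0.0142 -0.0202 0.0060 0.04; 0.0 3.1 0.0 0.0138 -0.0202 0.0067 0.04
rot/row 0.0 shift/row 0.024625
0.0 0.0 0.0 0.0000 -0.0000 0.0246 0.04; 0.0 0.0 0.0 0.0000 -0.0000 0.0246 0.04; 0.0 0.0 0.0 0.0000 -0.0000 0.0246 0.04; 0.0 0.0 0.0 0.0000 -0.0000 0.0246 0.04
```

>>> move_arm(rows="0 3.1 0 0.0154 -0.0201 0.001 0.04; 0 3.1 0 0.0153 -0.0201 0.0019 0.04; 0 3.1 0 0.0152 -0.0201 0.0027 0.04; 0 3.1 0 0.015 -0.0201 0.0036 0.04; 0 3.1 0 0.0147 -0.0202 0.0044 0.04; 0 3.1 0 0.0145 -0.0202 0.0052 0.04; 0 3.1 0 0.0142 -0.0202 0.006 0.04; 0 3.1 0 0.0138 -0.0202 0.0067 0.04")

```text
t: 7.28
eef_pos: [0.4601, 0.0296, 0.1199]
ee_rot: [3.14, 0.004, 3.059]
force: [-0.1, 0.7, -3.1]
width: 0.0522
gripper_force: 30.0
```

```bash
python3 - <<'E'
from fx import *
for i in range(3): arm.grab_frame("side")
s=arm.get_state();p=s["eef_pos"];R0=R.from_euler("xyz",s["ee_rot"]); print(p,s["ee_rot"],s["q"])
plan([.46,.03,.0215],R.from_euler("xyz",[np.pi,0,np.radians(175)]),5,p,R0,.04)
E
```

```text
[0.4607 0.0294 0.1197] [3.141  0.0056 3.057 ] [ 0.4944  0.1164 -0.6077  0.0035 -0.8417 -2.1521]
rot/row 0.07174429056588251 shift/row 0.019638973843109288
0.0 0.1 0.0 0.0003 0.0001 0.0196 0.04; 0.0 0.1 0.0 0.0002 0.0001 0.0196 0.04; 0.0 0.1 0.0 0.0002 0.0001 0.0196 0.04; 0.0 0.1 0.0 0.0002 0.0001 0.0196 0.04; 0.0 0.1 0.0 0.0002 0.0001 0.0196 0.04
```

>>> move_arm(rows="0 0.1 0 0.0003 0.0001 0.028 0.04; 0 0.1 0 0.0002 0.0001 0.028 0.04; 0 0.1 0 0.0002 0 0.026 0.04; 0 0 0 0 0 0.011 0.04; 0 0 0 0 0 0.005 0.04; 0 0 0 0 0 0 0.04; 0 0 0 0 0 0 0.04")

```text
t: 8.3
eef_pos: [0.461, 0.0308, 0.0226]
ee_rot: [3.14, 0.002, 3.06]
force: [-1.1, 0.2, -2.9]
width: 0.0522
gripper_force: 30.0
```

>>> move_arm(rows="0 0 0 0 0 0 0.0876; 0 0 0 0 0 0 0.0876; 0 0 0 0 0 0 0.0876; 0 0 0 0 0 0 0.0876; 0 0 0 0 0 -0.03 0.0876; 0 0 0 0 0 -0.03 0.0876; 0 0 0 0 0 -0.03 0.0876; 0 0 0 0 0 0 0.0876")

```text
t: 9.3
eef_pos: [0.4618, 0.031, 0.114]
ee_rot: [3.139, 0.005, 3.06]
force: [0.3, 0.6, -0.0]
width: 0.0875
gripper_force: 0.0
```

```bash
python3 - <<'E'
from fx import *
im,d=arm.grab_frame("side"); np.savez("pics/side3.npz",im=im,d=d)
s=arm.get_state();print(s["eef_pos"],s["ee_rot"],s["width"],s["force"])
Z=np.array([0,0,1.]);X=np.array([.46,.035,.04])
H=cv2.cvtColor(im,cv2.COLOR_BGR2HSV)
u,v=proj("side",X)[0].round().astype(int);print(u,v)
for t in(95,105,115,125):
    k=np.zeros(H.shape[:2],bool);k[v-14:v+15,u-14:u+15]=1;k&=(H[...,2]>t)&(H[...,1]<40)
    mm=onplane("side",np.argwhere(k)[:,::-1],.04*Z,Z)[:,:2];q=np.linalg.norm(mm-X[:2],axis=1)<.021
    print(t,q.sum(),(mm[q].max(0)+mm[q].min(0))/2 if q.any() else 0,np.ptp(mm[q],axis=0)if q.any() else 0)
cv2.imwrite("pics/reg3.png",cv2.resize(im[v-40:v+40,u-40:u+40],(480,480),interpolation=cv2.INTER_CUBIC))
E
```

```text
[0.4608 0.0307 0.1126] [3.1397 0.0025 3.0595] 0.08744652264573852 [-1.1265 -1.1887  0.2272]
374 320
95 169 [0.4616 0.0337] [0.0372 0.0351]
105 116 [0.4625 0.0337] [0.0352 0.0328]
115 46 [0.4654 0.0319] [0.0284 0.0291]
125 31 [0.4713 0.0308] [0.0167 0.0247]
```

View pics/reg3.png

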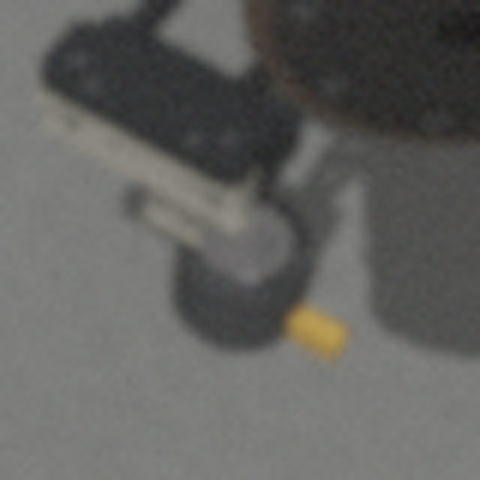

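>>> move_arm(rows="0 0 -10 0 0 0 0.0876; 0 0 -10 0 0 0 0.0876; 0 0 -10 0 0 0 0.0876; 0 0 -10 0 0 0 0.0876; 0 0 -10 0 0 0 0.0876; 0 0 -10 0 0 0 0.0876; 0 0 -10 0 0 0 0.0876; 0 0 -10 0 0 0 0.0876")

```text
t: 10.35
eef_pos: [0.4595, 0.0301, 0.1106]
ee_rot: [3.14, -0.001, -1.822]
force: [0.3, -0.1, 0.8]
width: 0.0874
gripper_force: 0.0
```

>>> move_arm(rows="0 0 -10 0 0 0 0.0876; 0 0 -10 0 0 0 0.0876; 0 0 -10 0 0 0 0.0876; 0 0 -10 0 0 0 0.0876; 0 0 -10 0 0 0 0.0876; 0 0 -10 0 0 0 0.0876; 0 0 -10 0 0 0 0.0876; 0 0 -10 0 0 0 0.0876")

```text
t: 11.35
eef_pos: [0.4596, 0.0301, 0.1106]
ee_rot: [3.141, 0.001, -0.426]
force: [0.4, -0.7, 0.4]
width: 0.0877
gripper_force: 0.0
```

>>> move_arm(rows="0 0 -10 0 0 0 0.0876; 0 0 -10 0 0 0 0.0876; 0 0 0 0 0 0 0.0876")

```text
t: 11.72
eef_pos: [0.4597, 0.0301, 0.1108]
ee_rot: [3.141, 0.001, -0.083]
force: [-0.0, 0.1, 0.3]
width: 0.0874
gripper_force: 0.0
```

```bash
python3 - <<'E'
from fx import *
from scipy.optimize import least_squares
s=arm.get_state();print(s["eef_pos"],s["ee_rot"],s["width"],s["q"])
plan([.461,.0307,.0205],R.from_euler("xyz",[np.pi,0,np.radians(-5)]),5)
for nm,dy in(("top",.0026),("side",-.003)):
    im=np.load(f"pics/{nm}0.npz")["im"];H=cv2.cvtColor(im,cv2.COLOR_BGR2HSV)
    sh=seat-[0,dy,0]
    grey=(H[...,1]<110)&(H[...,2]>60)
    q=np.argwhere(grey)[:,::-1]
    c=proj(nm,sh)[0]; q=q[np.linalg.norm(q-c,axis=1)<25]
    L=Fx.inv().apply(onplane(nm,q,sh,n)-sh); L=L[np.linalg.norm(L[:,:2],axis=1)<.035][:,:2]
    h=cv2.convexHull((L*1000).astype(np.float32))[:,0]
    print(nm,len(L),"ext",L.min(0),L.max(0))
    r=least_squares(lambda t:np.hypot(*(h-t).T)-22,[0,0],loss="soft_l1"); print(r.x,np.hypot(*(h-r.x).T).round(1),h[:,0].round(),h[:,1].round())
    tp=sh+.034*n;  q2=q; L2=Fx.inv().apply(onplane(nm,q2,tp,n)-tp); print(" tip-plane nearest cols",)
    for cc,a,m in comps(hsv(im,(18,120,110),(35,255,255))):
        fk=sh+.018*n; l=Fx.inv().apply(onplane(nm,cc,fk,n)-fk)[0]
        if abs(l).max()<.08: 
            l2=Fx.inv().apply(onplane(nm,np.argwhere(m)[:,::-1],fk,n)-fk); print(" post",l,l2.min(0),l2.max(0))
E
```

```text
[0.4597 0.0301 0.1108] [ 3.1412  0.0012 -0.0834] 0.08737942863230352 [ 0.4946  0.1311 -0.614  -0.0005 -0.8269  0.9932]
rot/row 0.04705483057065667 shift/row 0.018060929737298555
0.0 0.0 0.0 0.0003 -0.0001 0.0181 0.0876; 0.0 0.0 0.0 0.0003 -0.0001 0.0181 0.0876; 0.0 0.0 0.0 0.0003 -0.0001 0.0181 0.0876; 0.0 0.0 0.0 0.0003 -0.0001 0.0181 0.0876; 0.0 0.0 0.0 0.0003 -0.0001 0.0181 0.0876
top 229 ext [-0.0329 -0.0241] [0.0245 0.0201]
[ 1.4956 -1.4336] [23.5 22.8 22.3 23.2 22.8 22.3 22.4 22.3 21.2 23.6 25.1 35.7 34.5 35.4
 34.6 22.7 22.9 23.2 23.3] [ 25.  24.  24.  23.  19.  16.  13.   7.   1. -10. -13. -30. -32. -33.
 -29.   1.   6.  15.  22.] [ -6.  -4.   2.   7.  13.  15.  18.  20.  20.  19.  19.  15.   7. -10.
 -18. -24. -24. -20. -12.]
 tip-plane nearest cols
 post [-0.0353  0.0116  0.    ] [-0.0466  0.0067 -0.    ] [-0.0254  0.0145  0.    ]
 post [-0.0367 -0.0139  0.    ] [-0.0466 -0.018  -0.    ] [-0.0254 -0.0102  0.    ]
side 437 ext [-0.0348 -0.0262] [0.0235 0.0277]
[-1.317  -1.4678] [25.5 25.8 26.9 27.  28.1 28.7 29.2 27.4 34.3 33.6 33.8 33.4 33.5 33.
 32.6 27.6 25.8 25.  25.2 25.  25.4 25.7 24.8 25. ] [ 24.  22.  19.  18.  13.   7.  -1. -10. -31. -32. -34. -34. -35. -33.
 -31. -17.  -9.  -6.   4.   9.  17.  20.  22.  23.] [  4.   9.  16.  18.  23.  26.  28.  24.  16.  11.   6.   3.  -4.  -9.
 -16. -24. -26. -26. -26. -24. -19. -16. -11.  -6.]
 tip-plane nearest cols
 post [-0.0406 -0.0089 -0.    ] [-0.0468 -0.0159 -0.    ] [-0.0353 -0.0008  0.    ]
 post [-0.0406  0.0164 -0.    ] [-0.0467  0.0092 -0.    ] [-0.0354  0.024   0.    ]
```

>>> move_arm(rows="0 0 0 0.0003 0 0.025 0.0876; 0 0 0 0.0003 0 0.025 0.0876; 0 0 0 0.0003 0 0.025 0.0876; 0 0 0 0.0003 0 0.011 0.0876; 0 0 0 0 0 0.004 0.0876; 0 0 0 0 0 0 0.04; 0 0 0 0 0 0 0.04; 0 0 0 0 0 0 0.04")

```text
t: 12.72
eef_pos: [0.462, 0.0306, 0.0225]
ee_rot: [-3.14, -0.002, -0.082]
force: [0.5, -0.4, -0.1]
width: 0.0632
gripper_force: 0.0
```

>>> move_arm(rows="0 0 0 0 0 0 0.04; 0 0 0 0 0 0 0.04; 0 0 0 0 0 0 0.04")

```text
t: 13.1
eef_pos: [0.4618, 0.0305, 0.0222]
ee_rot: [-3.141, -0.001, -0.082]
force: [-1.8, 0.8, 7.0]
width: 0.0516
gripper_force: 30.0
```

```bash
python3 - <<'E'
from fx import *
Rt2=R.from_matrix(np.c_[up,np.cross(-n,up),-n])
s=arm.get_state();p=s["eef_pos"];R0=R.from_euler("xyz",s["ee_rot"]); print(p,s["ee_rot"],s["width"],s["force"])
p1=p+[0,0,.14]
plan(seat+.105*n,Rt2,8,p1,R0,.04); print(seat+.105*n)
E
```

```text
[0.4618 0.0305 0.0222] [-3.1408 -0.0011 -0.082 ] 0.05159644608661058 [-1.7771  0.8364  7.039 ]
rot/row 3.4943166582249408 shift/row 0.02503664279917702
-0.0 3.5 0.1 0.0132 -0.0211 0.0024 0.04; -0.0 3.5 0.1 0.0130 -0.0211 0.0032 0.04; -0.0 3.5 0.1 0.0128 -0.0212 0.0040 0.04; -0.0 3.5 0.1 0.0125 -0.0212 0.0047 0.04; -0.0 3.5 0.1 0.0121 -0.0212 0.0055 0.04; -0.0 3.5 0.1 0.0117 -0.0213 0.0062 0.04; -0.0 3.5 0.1 0.0113 -0.0213 0.0069 0.04; -0.0 3.5 0.1 0.0108 -0.0213 0.0075 0.04
[0.5811 0.1902 0.1432]
```

>>> move_arm(rows="0 0 0 0 0 -0.01 0.04; 0 0 0 0 0 -0.03 0.04; 0 0 0 0 0 -0.05 0.04; 0 0 0 0 0 -0.05 0.04")

```text
t: 13.6
eef_pos: [0.4607, 0.03, 0.1634]
ee_rot: [-3.141, 0.001, -0.082]
force: [2.1, 0.5, -1.7]
width: 0.0518
gripper_force: 30.0
```

>>> move_arm(rows="0 3.5 0.1 0.0132 -0.0211 0.0024 0.04; 0 3.5 0.1 0.013 -0.0211 0.0032 0.04; 0 3.5 0.1 0.0128 -0.0212 0.004 0.04; 0 3.5 0.1 0.0125 -0.0212 0.0047 0.04; 0 3.5 0.1 0.0121 -0.0212 0.0055 0.04; 0 3.5 0.1 0.0117 -0.0213 0.0062 0.04; 0 3.5 0.1 0.0113 -0.0213 0.0069 0.04; 0 3.5 0.1 0.0108 -0.0213 0.0075 0.04")

```text
t: 14.6
eef_pos: [0.5792, 0.1831, 0.1461]
ee_rot: [-3.141, -0.477, -0.097]
force: [1.7, 0.4, 0.1]
width: 0.0517
gripper_force: 30.0
```

```bash
cat >> fx.py <<'E'
Rt2=R.from_matrix(np.c_[up,np.cross(-n,up),-n])
def rep():
    s=arm.get_state();Rc=R.from_euler("xyz",s["ee_rot"])
    print("t",s["t"],"fx pos mm",1000*Fx.inv().apply(s["eef_pos"]-seat),"roterr deg (tool)",np.degrees((Rc.inv()*Rt2).as_rotvec()),"F fx",Fx.inv().apply(s["force"]),"M",s["moment"],"w",s["width"],"q",s["q"])
E
python3 - <<'E'
from fx import *
o=[]
for nm in("side","top"):
    im,d=arm.grab_frame(nm); np.savez(f"pics/{nm}4.npz",im=im,d=d)
    rep()
    c=proj(nm,seat+.06*n)[0].round().astype(int)
    o.append(cv2.resize(im[c[1]-50:c[1]+50,c[0]-50:c[0]+50],(395,395),interpolation=cv2.INTER_CUBIC)); print(nm,c)
cv2.imwrite("pics/pre4.png",np.hstack(o))
E
```

```text
t 14.65 fx pos mm [  0.3195  -4.0526 108.0337] roterr deg (tool) [-0.1621  0.4956  0.5176] F fx [-1.0823 -0.2145 -1.7651] M [0.1447 1.9673 0.1249] w 0.052143495510375094 q [ 0.608   0.1209 -0.9522  1.2076 -0.3238 -0.2564]
side [284 326]
t 14.7 fx pos mm [  0.7151  -7.7531 107.7227] roterr deg (tool) [-0.0144  0.6815  0.2399] F fx [-0.4399 -1.2749 -1.3756] M [-0.1203  1.9793 -0.1965] w 0.05217198189010352 q [ 0.6091  0.1203 -0.9499  1.1874 -0.327  -0.2422]
top [255 253]
```

View pics/pre4.png

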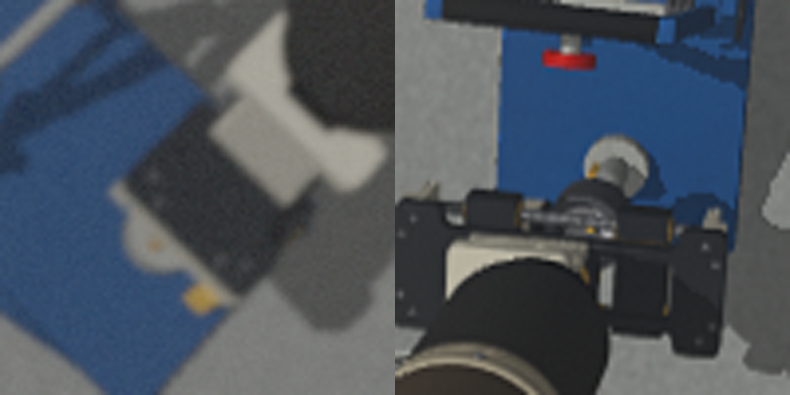

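>>> move_arm(rows="0 0.3 0.1 -0.0002 -0.003 0.008 0.04; 0 0.3 0.1 -0.0002 -0.003 0.008 0.04; 0 0.1 0 0 -0.0017 0.008 0.04; 0 0 0 0 0 0.008 0.04; 0 0 0 0 0 0 0.04; 0 0 0 0 0 0 0.04")

```text
t: 15.45
eef_pos: [0.5954, 0.1876, 0.1185]
ee_rot: [-3.139, -0.488, -0.103]
force: [0.1, 0.3, -2.0]
width: 0.0518
gripper_force: 30.0
```

```bash
python3 - <<'E'
from fx import *
for nm in("side","top"):
    im,d=arm.grab_frame(nm); np.savez(f"pics/{nm}5.npz",im=im,d=d)
    rep()
    k=im.copy()
    # overlay shaft axis expected
    c=proj(nm,seat+.04*n)[0].round().astype(int); S=8
    w=cv2.resize(im[c[1]-34:c[1]+34,c[0]-24:c[0]+24],(384,544),interpolation=cv2.INTER_CUBIC)
    for h,col in((0,(0,0,255)),(.034,(0,255,0)),(.053,(255,0,255)),(.093,(255,255,0))):
        q=(proj(nm,seat+h*n-[0,.0026 if nm=="top" else -.003,0])[0]-c+[24,34]+.5)*S; cv2.circle(w,tuple(q.astype(int)),3,col,-1)
    locals().setdefault("o",[]).append(w)
cv2.imwrite("pics/pre5.png",np.hstack(o))
E
```

```text
t 15.5 fx pos mm [ 1.0643 -0.8211 76.4751] roterr deg (tool) [-0.0438  0.0068 -0.2604] F fx [-1.1659 -0.2474 -1.1393] M [ 0.0712  2.0762 -0.0046] w 0.051629354248849214 q [ 0.4306  0.1769 -0.9754  1.6211 -0.2385 -0.5321]
t 15.55 fx pos mm [ 0.9527 -0.5389 76.5307] roterr deg (tool) [-0.0611  0.0044 -0.237 ] F fx [-0.5807 -0.5434 -2.3221] M [0.0458 2.1279 0.0272] w 0.05209408275799489 q [ 0.4307  0.1769 -0.9754  1.6219 -0.2383 -0.5326]
```

View pics/pre5.png

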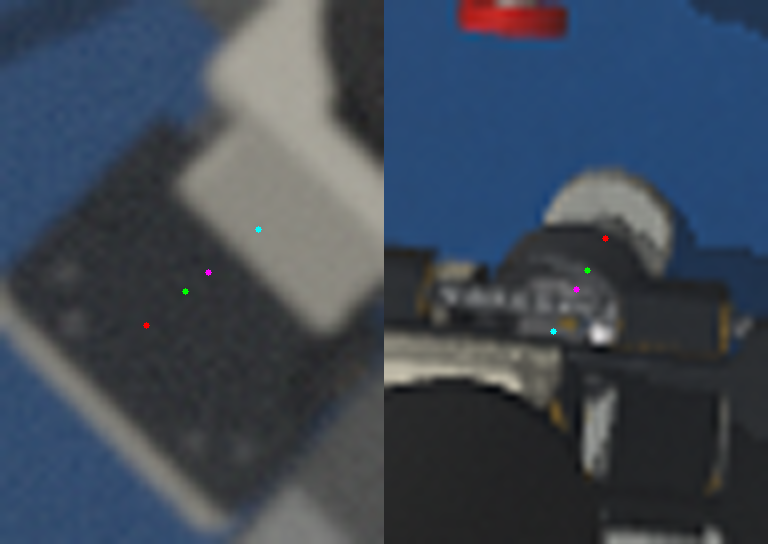

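```bash
cat > kin.py <<'E'
from fx import *
from scipy.optimize import least_squares
lo=np.array([-3.07,-1.43,-1.02,-3.03,-3.05,-3.03]);hi=np.array([3.07,2.12,1.25,1.67,0,3.03])
def fk(q,P):
    d1,a2,a3,d4,d5,d6,r0,a1,d5x=P
    A=R.from_euler("z",q[0]); p=A.apply([a1,0,d1]); 
    U=A*R.from_euler("y",q[1]); p=p+U.apply([0,0,a2])
    Fq=U*R.from_euler("y",-q[2]); p=p+Fq.apply([d4,0,a3])   # forearm x, depression q2-q3
    W=Fq*R.from_euler("x",S[0]*q[3])*R.from_euler("y",-q[4]); p=p+W.apply([d5x,d5,0])
    T=W*R.from_euler("x",S[1]*q[5]+r0); p=p+W.apply([d6,0,0])
    return p,T*R.from_matrix([[0,0,1],[0,1,0],[-1,0,0]])   # tool z = W x
S=[1,1]
def res(P,D): 
    o=[]
    for q,p,r in D:
        a,T=fk(q,P); o+=list((a-p)*1000)+list(np.degrees((T.inv()*r).as_rotvec()))
    return o
E
cat > fit.py <<'E'
import kin; from kin import *
D=[([-.9379,.3593,.0112,-.0003,-1.2241,-.2881],[.228,-.6349,.2337],[3.1401,-.0002,-2.7969]),
([.1287,.2953,-.6786,.0001,-.5959,-2.2482],[.457,-.1343,.0209],[3.141,.0008,2.593]),
([.7356,.0924,-.8097,.7476,-.4728,-3.0299],[.5809,.1815,.1799],[3.141,.438,3.059]),
([.4944,.1164,-.6077,.0035,-.8417,-2.1521],[.4607,.0294,.1197],[3.141,.0056,3.057]),
([.4946,.1311,-.614,-.0005,-.8269,.9932],[.4597,.0301,.1108],[3.1412,.0012,-.0834])]
s=arm.get_state();D.append((s["q"],s["eef_pos"],s["ee_rot"]))
D=[(np.array(a),np.array(b),R.from_euler("xyz",c)) for a,b,c in D]
best=None
for s0 in(1,-1):
  for s1 in(1,-1):
    for r0 in(0,1.57,3.14,-1.57):
      for d5 in(.19,-.19):
        kin.S[:]=[s0,s1]
        f=least_squares(res,[.3,.5,0,.5,d5,.3,r0,0,0],args=(D,),loss="soft_l1")
        if best is None or f.cost<best[0]: best=(f.cost,s0,s1,f.x)
print(best); kin.S[:]=best[1:3]; print(np.array(res(best[3],D)).reshape(-1,6).round(1))
np.savez("kin.npz",S=best[1:3],P=best[3])
def ik(p,Rg,q0):
    f=least_squares(lambda q:np.r_[(fk(q,best[3])[0]-p)*1000,np.degrees((fk(q,best[3])[1].inv()*Rg).as_rotvec())],np.clip(q0,lo+1e-3,hi-1e-3),bounds=(lo,hi)); return f.cost,f.x
rng=np.random.default_rng(1)
for h in(.0222,.0765):
  for nm,Rg in(("cur",Rt2),("flip",Rt)):
    sols=[]
    for _ in range(40):
        c,q=ik(seat+h*n,Rg,rng.uniform(lo,hi))
        if c<.05 and not any(np.abs(q-z).max()<.05 for z in sols): sols.append(q)
    print(h,nm,ik(seat+h*n,Rg,s["q"]));[print("  ",z) for z in sols]
E
timeout 500 python3 fit.py
```

```text
(np.float64(0.009211043775188887), -1, -1, array([ 0.199 ,  0.6015, -0.0001,  0.4636, -0.1918,  0.4534,  4.7123,
        0.0001, -0.0834]))
[[-0.  -0.   0.  -0.   0.   0. ]
 [ 0.   0.   0.  -0.   0.   0. ]
 [ 0.   0.  -0.1 -0.   0.  -0. ]
 [-0.  -0.1 -0.  -0.   0.   0. ]
 [-0.   0.  -0.  -0.   0.   0. ]
 [-0.  -0.   0.   0.  -0.   0. ]]
0.0222 cur (np.float64(6.348105742582717), array([ 0.3929,  0.2917, -0.9271,  1.67  , -0.2302, -0.5568]))
0.0222 flip (np.float64(39.44321522158204), array([ 0.6178,  0.312 , -0.7933,  0.8179, -0.2857, -3.03  ]))
0.0765 cur (np.float64(5.501922404911234e-23), array([ 0.4328,  0.1773, -0.9763,  1.6232, -0.2402, -0.532 ]))
   [ 0.4328  0.1773 -0.9763  1.6232 -0.2402 -0.532 ]
0.0765 flip (np.float64(21.844314114211173), array([ 0.6825,  0.2058, -0.8158,  0.7759, -0.3613, -3.03  ]))
   [ 0.4328  0.1773 -0.9763  1.6232 -0.2402  2.6096]
```

```bash
cat >> kin.py <<'E'
_k=np.load("kin.npz") if __import__("os").path.exists("kin.npz") else None
if _k is not None: S[:]=list(_k["S"]);PP=_k["P"]
def ikb(p,Rg,q0,free=None,margin=.03):
    # exact pose, optional free rotation about tool axis `free` through the grasp point (11 mm behind TCP); minimise that angle
    g=np.array(p)+Rg.apply([0,0,-.011]);ax=np.zeros(3)
    if free is not None: ax[free]=1
    def f(v):
        T0,T=fk(v[:6],PP);Rd=Rg*R.from_rotvec(ax*v[6])
        return np.r_[(T0+T.apply([0,0,-.011])-g)*1000,np.degrees((T.inv()*Rd).as_rotvec())*3,(np.degrees(v[6])*.02)]
    b=np.r_[lo+margin,-.4 if free is not None else -1e-6],np.r_[hi-margin,.4 if free is not None else 1e-6]
    s=least_squares(f,np.r_[np.clip(q0,lo+margin+1e-4,hi-margin-1e-4),0],bounds=b);r=f(s.x)
    return s.x[:6],np.degrees(s.x[6]),np.abs(r[:6]).max()
E
timeout 300 python3 - <<'E'
from kin import *
q=arm.get_state()["q"]
for h in(.0765,.06,.045,.03,.0222):
    q,dl,e=ikb(seat+h*n,Rt2,q,1); print(h,"tilt",dl,"err",e,q)
# unbounded other branches
rng=np.random.default_rng(1);sols=[]
p=seat+.0222*n
for _ in range(60):
    f=least_squares(lambda q:np.r_[(fk(q,PP)[0]-p)*1000,np.degrees((fk(q,PP)[1].inv()*Rt2).as_rotvec())],rng.uniform(-3,3,6))
    z=(f.x+np.pi)%(2*np.pi)-np.pi
    if f.cost<1e-6 and not any(np.abs(z-y).max()<.01 for y in sols): sols.append(z);print(z)
E
```

```text
0.0765 tilt -6.057635603908015e-15 err 1.1464905703338018e-13 [ 0.4328  0.1773 -0.9763  1.6232 -0.2402 -0.532 ]
0.06 tilt -1.3211361523469232 err 0.0001761514874270247 [ 0.4103  0.2106 -0.962   1.64   -0.2207 -0.5326]
0.045 tilt -2.568065489413138 err 0.0003424087392762694 [ 0.3965  0.2412 -0.9476  1.64   -0.2056 -0.5236]
0.03 tilt -3.7604046676187113 err 0.0005013876545980761 [ 0.3835  0.2716 -0.9329  1.64   -0.1917 -0.515 ]
0.0222 tilt -4.359197003435144 err 0.0005812262683596792 [ 0.3771  0.2874 -0.9251  1.64   -0.1848 -0.5106]
[-2.6756 -2.098  -0.9756  1.6707  2.8867 -0.4059]
[-2.4085 -2.0495 -0.3583 -2.4519 -2.5654  1.4072]
[ 0.1782  0.287  -0.9159  2.253  -0.1655 -0.934 ]
[-2.9637 -0.2871 -2.2258 -0.8878 -0.1655 -0.9345]
[ 0.4673  2.0981 -2.1653 -1.4676  2.8861 -0.4037]
[ 0.733   2.0494 -2.7828  0.6903 -2.5659  1.408 ]
[ 0.0393  0.3029 -0.5329 -2.8877  0.2582 -1.9378]
[-3.1023 -0.3031 -2.6088  0.2541  0.258  -1.9381]
```

```bash
cat >> kin.py <<'E'
def tcp(g,Rg): return np.array(g)+Rg.apply([0,0,.011])
E
timeout 300 python3 - <<'E'
from kin import *
q0=arm.get_state()["q"]
for dl in(-6,-8,-10,-12,-15):
    Rg=Rt2*R.from_euler("y",dl,degrees=True);q=q0
    for h in(.11,.06,.03,0):
        q,_,e=ikb(tcp(seat+(.033+h)*n,Rg),Rg,q,None,.02); print(dl,h,round(e,2),q)
    Rb=R.from_euler("xyz",[np.pi,0,np.radians(-5)])*R.from_euler("y",dl,degrees=True)
    print("  bench",ikb(tcp([.462,.0305,.033],Rb),Rb,[.4946,.1311,-.614,-.0005,-.8269,.9932]))
Rb=R.from_euler("xyz",[np.pi,0,np.radians(-5)])
s=arm.get_state();p=s["eef_pos"];R0=R.from_euler("xyz",s["ee_rot"]);p1=p+.08*n
plan(p1,R0,3,p,R0,.04); plan([.462,.0305,.10],Rb,9,p1,R0,.04)
E
```

```text
-6 0.11 0.0 [ 0.7802  0.1146 -0.7662  0.6177 -0.5209  0.1779]
-6 0.06 0.0 [ 0.6951  0.1978 -0.8217  0.7951 -0.383   0.0582]
-6 0.03 0.0 [ 0.6154  0.2468 -0.8612  0.9912 -0.2973 -0.0756]
-6 0 0.0 [ 0.4845  0.2945 -0.8977  1.3234 -0.2141 -0.2952]
  bench (array([ 0.4468,  0.3279, -0.5932, -0.0789, -0.7415,  1.0973]), np.float64(0.0), np.float64(2.0816681711721685e-13))
-8 0.11 0.0 [ 0.7837  0.1269 -0.711   0.5144 -0.5662  0.2749]
-8 0.06 0.0 [ 0.7203  0.2103 -0.7561  0.631  -0.4368  0.1989]
-8 0.03 0.0 [ 0.6706  0.2605 -0.788   0.7489 -0.3566  0.1168]
-8 0 0.0 [ 0.5959  0.3089 -0.8275  0.9483 -0.2725 -0.0229]
  bench (array([ 0.4328,  0.346 , -0.5593, -0.0976, -0.7892,  1.1238]), np.float64(0.0), np.float64(1.0471976288718629e-12))
-10 0.11 0.0 [ 0.7805  0.1399 -0.6575  0.4267 -0.6122  0.3611]
-10 0.06 0.0 [ 0.7295  0.2231 -0.6931  0.5033 -0.4911  0.3165]
-10 0.03 0.0 [ 0.695   0.2738 -0.716   0.5737 -0.4176  0.2695]
-10 0 0.0 [ 0.6526  0.3242 -0.7434  0.68   -0.3417  0.1943]
  bench (array([ 0.4195,  0.3646, -0.5266, -0.1139, -0.8358,  1.147 ]), np.float64(0.0), np.float64(1.283695372
[... 660 characters left out ...]
  0.4124, -0.4495, -0.1467, -0.9477,  1.1942]), np.float64(0.0), np.float64(1.1102230246251565e-13))
rot/row 0.0 shift/row 0.026666666666666675
0.0 0.0 0.0 -0.0000 -0.0000 -0.0267 0.04; 0.0 0.0 0.0 -0.0000 -0.0000 -0.0267 0.04; 0.0 0.0 0.0 -0.0000 -0.0000 -0.0267 0.04
rot/row 3.111961285669294 shift/row 0.02309471123916209
0.0 -3.1 -0.1 -0.0124 0.0189 0.0046 0.04; 0.0 -3.1 -0.1 -0.0121 0.0189 0.0052 0.04; 0.0 -3.1 -0.1 -0.0119 0.0189 0.0059 0.04; 0.0 -3.1 -0.1 -0.0116 0.0189 0.0065 0.04; 0.0 -3.1 -0.1 -0.0112 0.0189 0.0071 0.04; 0.0 -3.1 -0.1 -0.0109 0.0189 0.0077 0.04; 0.0 -3.1 -0.1 -0.0104 0.0188 0.0083 0.04; 0.0 -3.1 -0.1 -0.0100 0.0188 0.0089 0.04
0.0 -3.1 -0.1 -0.0095 0.0188 0.0094 0.04
```

>>> move_arm(rows="0 0 0 0 0 -0.012 0.04; 0 0 0 0 0 -0.016 0.04; 0 0 0 0 0 -0.022 0.04; 0 0 0 0 0 -0.03 0.04")

```text
t: 16.05
eef_pos: [0.5565, 0.1917, 0.1885]
ee_rot: [-3.139, -0.486, -0.102]
force: [1.7, 0.3, -1.2]
width: 0.052
gripper_force: 30.0
```

>>> move_arm(rows="0 -3.1 -0.1 -0.0124 0.0189 0.0046 0.04; 0 -3.1 -0.1 -0.0121 0.0189 0.0052 0.04; 0 -3.1 -0.1 -0.0119 0.0189 0.0059 0.04; 0 -3.1 -0.1 -0.0116 0.0189 0.0065 0.04; 0 -3.1 -0.1 -0.0112 0.0189 0.0071 0.04; 0 -3.1 -0.1 -0.0109 0.0189 0.0077 0.04; 0 -3.1 -0.1 -0.0104 0.0188 0.0083 0.04; 0 -3.1 -0.1 -0.01 0.0188 0.0089 0.04")

```text
t: 17.05
eef_pos: [0.4718, 0.0489, 0.1096]
ee_rot: [-3.141, -0.053, -0.086]
force: [0.0, -0.5, -2.4]
width: 0.0517
gripper_force: 30.0
```

```bash
python3 - <<'E'
from kin import *
arm.grab_frame("side")
Rb=R.from_euler("xyz",[np.pi,0,np.radians(-5)])
s=arm.get_state(); print(s["eef_pos"],s["ee_rot"])
plan([.462,.0305,.0232],Rb,6,g=.04)
E
```

```text
[0.4703 0.0474 0.1082] [ 3.1413 -0.048  -0.0871]
rot/row 0.4584342920471569 shift/row 0.01450781768849526
0.0 -0.5 0.0 -0.0018 0.0029 0.0141 0.04; 0.0 -0.5 0.0 -0.0017 0.0029 0.0141 0.04; 0.0 -0.5 0.0 -0.0016 0.0029 0.0141 0.04; 0.0 -0.5 0.0 -0.0015 0.0029 0.0141 0.04; 0.0 -0.5 0.0 -0.0014 0.0029 0.0141 0.04; 0.0 -0.5 0.0 -0.0012 0.0029 0.0142 0.04
```

>>> move_arm(rows="0 -0.5 0 -0.0018 0.0029 0.0141 0.04; 0 -0.5 0 -0.0017 0.0029 0.0141 0.04; 0 -0.5 0 -0.0016 0.0029 0.0141 0.04; 0 -0.5 0 -0.0015 0.0029 0.0141 0.04; 0 -0.5 0 -0.0014 0.0029 0.0141 0.04; 0 -0.3 0 -0.0012 0.0029 0.0137 0.04; 0 0 0 0 0 0 0.04; 0 0 0 0 0 0 0.04")

```text
t: 18.1
eef_pos: [0.4651, 0.0315, 0.0253]
ee_rot: [3.14, -0.007, -0.087]
force: [0.2, -0.3, -1.7]
width: 0.0517
gripper_force: 30.0
```

```bash
python3 - <<'E'
from kin import *
s=arm.get_state(); print(s["eef_pos"],s["ee_rot"],s["force"])
E
```

```text
[0.4651 0.0315 0.0253] [ 3.1405 -0.0066 -0.0875] [ 0.2086 -0.3092 -1.6537]
```

>>> move_arm(rows="0 -0.3 0 -0.001 0 0.0015 0.04; 0 0 0 0 0 0.001 0.04; 0 0 0 0 0 0 0.0876; 0 0 0 0 0 0 0.0876; 0 0 0 0 0 0 0.0876; 0 -4 0 -0.0008 0 0 0.0876; 0 -4 0 -0.0008 0 0 0.0876; 0 -4 0 -0.0007 0 0 0.0876")

```text
t: 19.1
eef_pos: [0.4618, 0.032, 0.0231]
ee_rot: [3.141, 0.21, -0.087]
force: [0.3, 0.3, -0.1]
width: 0.0876
gripper_force: 0.0
```

>>> move_arm(rows="0 0 0 0 0 0 0.0876; 0 0 0 0 0 0 0.04; 0 0 0 0 0 0 0.04; 0 0 0 0 0 0 0.04; 0 0 0 0 0 0 0.04; 0 0 0 0 0 0 0.04; 0 0 0 0 0 0 0.04")

```text
t: 19.98
eef_pos: [0.4614, 0.0318, 0.0229]
ee_rot: [3.141, 0.208, -0.088]
force: [-0.9, 1.9, 3.5]
width: 0.0516
gripper_force: 30.0
```

```bash
python3 - <<'E'
from kin import *
s=arm.get_state();p=s["eef_pos"];R0=R.from_euler("xyz",s["ee_rot"]); print(p,s["ee_rot"],s["width"],s["force"])
g=p-R0.apply([0,0,.011]); print("g",g, "tilt",np.degrees((R.from_euler("xyz",[np.pi,0,s["ee_rot"][2]]).inv()*R0).as_rotvec()))
Rg=Rt2*R.from_euler("y",-12,degrees=True)
p1=p+[0,0,.14]
plan(tcp(seat+(g[2]+.075)*n,Rg),Rg,10,p1,R0,.04)
E
```

```text
[0.4614 0.0318 0.0229] [ 3.1406  0.2084 -0.0876] 0.05158276140912635 [-0.9348  1.915   3.4818]
g [0.4637 0.0316 0.0337] tilt [ -0.0563 -11.9413  -0.0059]
rot/row 2.794715049850965 shift/row 0.020103762016459855
0.0 2.8 0.1 0.0110 -0.0168 0.0004 0.04; 0.0 2.8 0.1 0.0109 -0.0168 0.0010 0.04; 0.0 2.8 0.1 0.0109 -0.0168 0.0015 0.04; 0.0 2.8 0.1 0.0108 -0.0169 0.0020 0.04; 0.0 2.8 0.1 0.0106 -0.0169 0.0025 0.04; 0.0 2.8 0.1 0.0105 -0.0169 0.0031 0.04; 0.0 2.8 0.1 0.0103 -0.0169 0.0036 0.04; 0.0 2.8 0.1 0.0101 -0.0169 0.0041 0.04
0.0 2.8 0.1 0.0099 -0.0169 0.0046 0.04; 0.0 2.8 0.1 0.0096 -0.0169 0.0050 0.04
```

>>> move_arm(rows="0 0 0 0.0021 0 -0.0098 0.04; 0 0 0 0.0062 0 -0.0293 0.04; 0 0 0 0.0104 0 -0.0489 0.04; 0 0 0 0.0104 0 -0.0489 0.04", squeeze=40)

```text
t: 20.48
eef_pos: [0.5186, 0.0266, 0.1524]
ee_rot: [3.14, 0.209, -0.088]
force: [1.9, -0.5, -2.5]
width: 0.0518
gripper_force: 40.0
```

>>> move_arm(rows="0 2.8 0.1 0.011 -0.0168 0.0004 0.04; 0 2.8 0.1 0.0109 -0.0168 0.001 0.04; 0 2.8 0.1 0.0109 -0.0168 0.0015 0.04; 0 2.8 0.1 0.0108 -0.0169 0.002 0.04; 0 2.8 0.1 0.0106 -0.0169 0.0025 0.04; 0 2.8 0.1 0.0105 -0.0169 0.0031 0.04; 0 2.8 0.1 0.0103 -0.0169 0.0036 0.04; 0 2.8 0.1 0.0101 -0.0169 0.0041 0.04")

```text
t: 21.48
eef_pos: [0.6156, 0.1536, 0.1291]
ee_rot: [3.14, -0.184, -0.102]
force: [0.9, -0.5, -2.1]
width: 0.0515
gripper_force: 40.0
```

>>> move_arm(rows="0 2.8 0.1 0.0099 -0.0169 0.0046 0.04; 0 2.8 0.1 0.0096 -0.0169 0.005 0.04; 0 0 0 0 0 0 0.04; 0 0 0 0 0 0 0.04")

```text
t: 21.98
eef_pos: [0.6394, 0.1842, 0.1235]
ee_rot: [3.141, -0.279, -0.105]
force: [-0.5, -0.4, -2.4]
width: 0.0516
gripper_force: 40.0
```

```bash
cat >> kin.py <<'E'
Rg=Rt2*R.from_euler("y",-12,degrees=True)
ZG=.0337
def rep(h=None,N=4,g=.04):
    s=arm.get_state();p=s["eef_pos"];Rc=R.from_euler("xyz",s["ee_rot"])
    print("t",s["t"],"hub bottom in seat frame mm",1000*(Fx.inv().apply(p-Rc.apply([0,0,.011])-seat)-[0,0,ZG]),"roterr",np.degrees((Rc.inv()*Rg).as_rotvec()),"\n F fx",Fx.inv().apply(s["force"]),"M",Fx.inv().apply(s["moment"]),"w",s["width"],"q",s["q"])
    if h is not None: plan(tcp(seat+(ZG+h)*n,Rg),Rg,N,g=g)
E
python3 - <<'E'
from kin import *
for nm in("side","top"):
    im,d=arm.grab_frame(nm);np.savez(f"pics/{nm}6.npz",im=im,d=d)
rep(.042)
o=[]
for nm in("side","top"):
    im=np.load(f"pics/{nm}6.npz")["im"];c=proj(nm,seat+.05*n)[0].round().astype(int); S=6
    w=cv2.resize(im[c[1]-40:c[1]+40,c[0]-32:c[0]+32],None,fx=S,fy=S,interpolation=cv2.INTER_CUBIC)
    for h,col in((0,(0,0,255)),(.034,(0,255,0)),(.075,(255,0,255)),(.115,(255,255,0))):
        q=(proj(nm,seat+h*n-[0,.0026 if nm=="top" else -.003,0])[0]-c+[32,40]+.5)*S; cv2.circle(w,tuple(q.astype(int)),3,col,-1)
    o.append(w)
cv2.imwrite("pics/pre6.png",np.hstack(o))
E
```

```text
t 22.075 hub bottom in seat frame mm [45.2192 -0.1488 37.2919] roterr [ 0.1378 -0.0516 -0.4271] 
 F fx [-0.656   0.7398 -2.4812] M [-0.0372  1.2965  0.0187] w 0.05164852222289301 q [ 0.6666  0.3013 -0.5225  0.3634 -0.5742  0.5095]
rot/row 0.11292608736757904 shift/row 0.01136843124550001
0.0 -0.0 -0.1 -0.0113 0.0000 0.0012 0.04; 0.0 -0.0 -0.1 -0.0113 0.0000 0.0012 0.04; 0.0 -0.0 -0.1 -0.0113 -0.0000 0.0012 0.04; 0.0 -0.0 -0.1 -0.0113 -0.0000 0.0012 0.04
```

View pics/pre6.png

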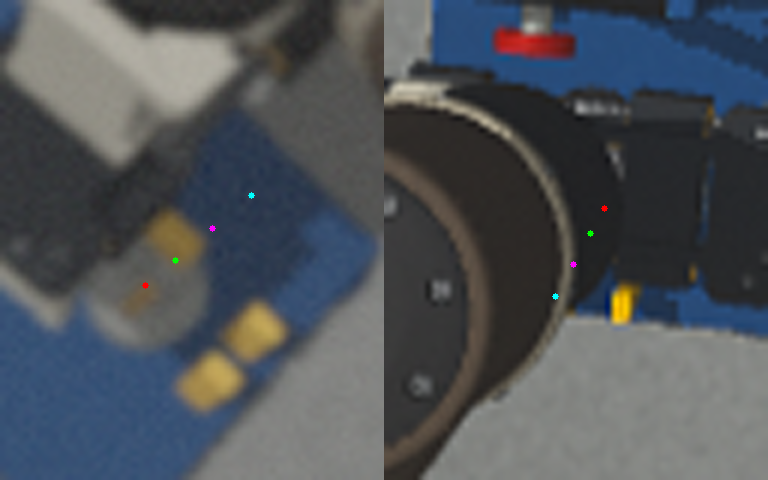

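```bash
python3 - <<'E'
from kin import *
s=arm.get_state();p=s["eef_pos"];R0=R.from_euler("xyz",s["ee_rot"])
p1=p+.03*n; plan(p1,R0,2,p,R0,.04)
plan(tcp(seat+(ZG+.06)*n,Rg),Rg,4,p1,R0,.04)
E
```

```text
rot/row 0.0 shift/row 0.015000000000000005
0.0 0.0 0.0 -0.0031 0.0001 -0.0147 0.04; 0.0 0.0 0.0 -0.0031 0.0001 -0.0147 0.04
rot/row 0.11292608736757904 shift/row 0.011453213915566291
0.0 -0.0 -0.1 -0.0107 0.0000 0.0041 0.04; 0.0 -0.0 -0.1 -0.0107 0.0000 0.0041 0.04; 0.0 -0.0 -0.1 -0.0107 -0.0000 0.0041 0.04; 0.0 -0.0 -0.1 -0.0107 -0.0000 0.0041 0.04
```

>>> move_arm(rows="0 0 0 -0.0031 0 -0.0147 0.04; 0 0 0 -0.0031 0 -0.0147 0.04; 0 0 -0.1 -0.0107 0 0.0041 0.04; 0 0 -0.1 -0.0107 0 0.0041 0.04; 0 0 -0.1 -0.0107 0 0.0041 0.04; 0 0 -0.1 -0.0107 0 0.0041 0.04; 0 0 0 0 0 0 0.04; 0 0 0 0 0 0 0.04")

```text
t: 23.08
eef_pos: [0.5895, 0.1901, 0.1226]
ee_rot: [3.139, -0.281, -0.097]
force: [0.5, 0.3, -1.5]
width: 0.0515
gripper_force: 40.0
```

```bash
python3 - <<'E'
from kin import *
o=[]
for nm,dy in(("side",-.003),("top",.0026)):
    im,d=arm.grab_frame(nm);np.savez(f"pics/{nm}7.npz",im=im,d=d)
    s=arm.get_state();p=s["eef_pos"];Rc=R.from_euler("xyz",s["ee_rot"])
    B=p-Rc.apply([0,0,.011])-ZG*n  # hub bottom centre
    Y=hsv(im,(18,110,60),(35,255,255))
    for c,a,m in comps(Y):
        w=onplane(nm,c,B+.012*n-[0,dy,0],n)[0]+[0,dy,0]; l=Fx.inv().apply(w-B)
        w2=onplane(nm,c,seat+.018*n-[0,dy,0],n)[0]+[0,dy,0]; l2=Fx.inv().apply(w2-seat)
        if np.abs(l).max()<.08: print(nm,c,a,"as lug",1000*l,"as post",1000*l2)
rep(.034)
E
```

```text
side [296.5179 340.75  ] 56 as lug [-39.3836   7.023   12.    ] as post [-44.1941 -17.1674  18.    ]
side [286.5926 350.3704] 27 as lug [-37.205   37.9071  12.    ] as post [-41.8949  15.425   18.    ]
t 23.175 hub bottom in seat frame mm [ 0.1479  0.7702 59.9739] roterr [ 0.1181 -0.0869  0.0133] 
 F fx [-1.62    0.3852 -2.0354] M [-0.0816  1.3074  0.0531] w 0.051708167461774195 q [ 0.7312  0.2354 -0.635   0.4069 -0.5465  0.4089]
rot/row 0.036814319634955406 shift/row 0.006495422927006822
0.0 -0.0 0.0 0.0013 0.0002 0.0064 0.04; 0.0 -0.0 0.0 0.0013 0.0002 0.0064 0.04; 0.0 -0.0 0.0 0.0013 0.0002 0.0064 0.04; 0.0 -0.0 0.0 0.0013 0.0002 0.0064 0.04
```

>>> move_arm(rows="0 0 0 0.0013 0.0002 0.0059 0.04; 0 0 0 0.0012 0.0002 0.0059 0.04; 0 0 0 0.0012 0.0002 0.0059 0.04; 0 0 0 0.0012 0.0002 0.0059 0.04; 0 0 0 0.0008 0 0.0039 0.04; 0 0 0 0.0004 0 0.002 0.04; 0 0 0 0 0 0 0.04")

```text
t: 24.05
eef_pos: [0.6031, 0.1876, 0.0957]
ee_rot: [3.139, -0.28, -0.097]
force: [-0.1, -0.4, -1.8]
width: 0.0516
gripper_force: 40.0
```

```bash
python3 - <<'E'
from kin import *
rep()
E
```

```text
t 24.05 hub bottom in seat frame mm [-0.5257 -0.4189 29.7138] roterr [ 0.1457 -0.0552  0.0207] 
 F fx [-0.8635 -0.3685 -1.5623] M [-0.1433  1.281   0.0337] w 0.05161650168729647 q [ 0.703   0.2857 -0.6532  0.4509 -0.4776  0.3839]
```

>>> move_arm(rows="0 0 0 0.0005 0 0.002 0.04; 0 0 0 0.0004 0 0.002 0.04; 0 0 0 0.0004 0 0.002 0.04; 0 0 0 0.0003 0 0.0015 0.04; 0 0 0 0 0 0 0.04")

```text
t: 24.68
eef_pos: [0.6067, 0.1872, 0.0888]
ee_rot: [3.139, -0.28, -0.097]
force: [0.2, 0.5, -2.4]
width: 0.0519
gripper_force: 40.0
```

```bash
python3 - <<'E'
from kin import *
rep()
E
```

```text
t 24.675 hub bottom in seat frame mm [-0.5704 -0.4739 21.987 ] roterr [ 0.1501 -0.05    0.0212] 
 F fx [-0.9841  0.5294 -2.233 ] M [-0.0536  1.2538  0.0217] w 0.051882376909200015 q [ 0.6956  0.2989 -0.6575  0.4643 -0.4602  0.3755]
```

Still no contact, so the hub is on the shaft. Next it goes past the key.

>>> move_arm(rows="0 0 0 0.0004 0 0.002 0.04; 0 0 0 0.0004 0 0.002 0.04; 0 0 0 0.0004 0 0.002 0.04; 0 0 0 0 0 0 0.04")

```text
t: 25.18
eef_pos: [0.6094, 0.1869, 0.0833]
ee_rot: [3.139, -0.28, -0.097]
force: [0.6, 0.6, -1.5]
width: 0.0515
gripper_force: 40.0
```

```bash
python3 - <<'E'
from kin import *
rep()
E
```

```text
t 25.175 hub bottom in seat frame mm [-0.6777 -0.5427 15.7985] roterr [ 0.1555 -0.0448  0.0185] 
 F fx [-0.2612  0.6697 -1.5559] M [-0.0794  1.2939  0.0235] w 0.05148691521002978 q [ 0.6897  0.3094 -0.6611  0.4761 -0.4462  0.3678]
```

>>> move_arm(rows="0 0 0 0.0006 0 0.0029 0.04; 0 0 0 0.0006 0 0.0029 0.04; 0 0 0 0.0006 0 0.0029 0.04; 0 0 0 0.0005 0 0.002 0.04; 0 0 0 0.0004 0 0.002 0.04; 0 0 0 0 0 0 0.04")

```text
t: 25.92
eef_pos: [0.6155, 0.1862, 0.0719]
ee_rot: [3.139, -0.28, -0.097]
force: [0.0, -0.4, -1.7]
width: 0.0513
gripper_force: 40.0
```

```bash
python3 - <<'E'
from kin import *
rep()
E
```

```text
t 25.925 hub bottom in seat frame mm [-0.6391 -0.5716  2.8662] roterr [ 0.1537 -0.0482  0.0207] 
 F fx [-0.763  -0.4053 -1.5577] M [-0.0946  1.323   0.007 ] w 0.051330130300814444 q [ 0.6767  0.3314 -0.6686  0.5034 -0.4167  0.3497]
```

>>> move_arm(rows="0 0 0 0.0002 0 0.001 0.04; 0 0 0 0.0002 0 0.001 0.04; 0 0 0 0.0002 0 0.001 0.04; 0 0 0 0 0 0 0.04")

```text
t: 26.42
eef_pos: [0.6168, 0.1863, 0.0697]
ee_rot: [3.139, -0.281, -0.097]
force: [-4.3, 0.2, 3.2]
width: 0.0518
gripper_force: 40.0
```

```bash
python3 - <<'E'
from kin import *
rep()
E
```

```text
t 26.425 hub bottom in seat frame mm [-0.5327 -0.4129  0.3455] roterr [ 0.1309 -0.0763  0.0304] 
 F fx [-2.3094 -0.1983  4.8668] M [-0.0582  2.2638  0.0388] w 0.05183766363577843 q [ 0.674   0.3356 -0.6707  0.5105 -0.41    0.3448]
```

>>> move_arm(rows="0 0 0 0.0001 0 0.0006 0.04; 0 0 0 0 0 0 0.066; 0 0 0 0 0 0 0.066; 0 0 0 0 0 0 0.066; 0 0 0 0 0 0 0.066")

```text
t: 27.05
eef_pos: [0.6173, 0.1862, 0.0688]
ee_rot: [3.139, -0.28, -0.097]
force: [0.1, 0.4, 0.6]
width: 0.0659
gripper_force: 0.0
```

>>> move_arm(rows="0 0 0 0 0 -0.01 0.066; 0 0 0 0 0 -0.02 0.066; 0 0 0 0 0 -0.03 0.066; 0 0 0 0 0 -0.04 0.066; 0 0 0 0 0 -0.04 0.066; 0 0 0 0 0 -0.03 0.066")

```text
t: 27.8
eef_pos: [0.57, 0.1917, 0.2348]
ee_rot: [3.141, -0.281, -0.097]
force: [0.7, 0.3, -0.0]
width: 0.0659
gripper_force: 0.0
```

```bash
cat > lev.py <<'E'
from kin import *
def bar(th,r=.190):
    f=.2-th; return seat+(.130+r*np.sin(f))*up+(.058+r*np.cos(f))*n
def Rl(lean,flip):  # lean: extra lean (deg) beyond the shaft direction, + = body further toward the robot; tool x along -/+ fixture y
    Rb=R.from_matrix(np.c_[yl,np.cross(-n,yl),-n]) if not flip else R.from_matrix(np.c_[-yl,np.cross(-n,-yl),-n])
    return Fx*R.from_euler("y",-lean,degrees=True)*Fx.inv()*Rb
E
timeout 500 python3 - <<'E'
from lev import *
im,d=arm.grab_frame("side");np.savez("pics/side8.npz",im=im,d=d)
s=arm.get_state();print(s["t"],s["eef_pos"],s["ee_rot"],s["width"],s["q"]);q0=s["q"]
im=np.load("pics/top0.npz")
for th in(0,.9,1.77): print(th,bar(th))
rng=np.random.default_rng(0)
for th in(0,.6,1.2,1.77):
  for lean in(-30,-20,-10,0,10,20):
    Rg2=Rl(lean,0);out=[]
    for k in range(5):
        st=q0+[0,0,0,0,0,1.5] if k==0 else (q0+[0,0,0,0,0,-1.5] if k==1 else rng.uniform(lo,hi))
        q,_,e=ikb(tcp(bar(th),Rg2),Rg2,st,None,.03)
        if e<.01 and not any(np.abs(q-z).max()<.02 for z in out): out.append(q)
    print(th,lean,*out)
for nm in("top","side"):
    D=np.load(f"pics/{nm}0.npz");im,d=D["im"],D["d"];P=cloud(nm,d)
    k=hsv(im,(0,0,0),(180,255,45))
    for c,a,m in comps(k,20):
        w=np.median(P[m],0)
        if np.linalg.norm(w-bar(0))<.06: 
            pts=P[m];print(nm,c,a,w,pts[np.argsort(pts[:,1])[[3,-4]]], "exp uv",proj(nm,bar(0))[0])
E
```

```text
27.85 [0.5708 0.1926 0.2389] [-3.1388 -0.2852 -0.0974] 0.06570986400883413 [ 0.7769  0.0906 -0.4805  0.2934 -0.8333  0.517 ]
0 [0.6635 0.1821 0.3449]
0.9 [0.5419 0.1941 0.2336]
1.77 [0.5503 0.1932 0.0737]
0 -30 [ 0.5391  0.3618  0.2456 -0.0208 -1.4827  2.5068]
0 -20 [ 0.598   0.2613  0.0503  0.094  -1.2536  2.4212]
0 -10 [ 0.6584  0.1696 -0.161   0.2511 -1.0224  2.2774]
0 0 [ 0.7031  0.0902 -0.395   0.4922 -0.7942  2.0434]
0 10 [ 0.6766  0.0289 -0.6464  0.9025 -0.5805  1.6708]
0 20 [ 0.4625 -0.0068 -0.8422  1.6163 -0.4064  1.1238]
0.6 -30 [ 0.6331  0.2369 -0.0649 -0.0242 -1.2951  2.4176]
0.6 -20 [ 0.7096  0.1431 -0.247   0.1139 -1.0865  2.2858]
0.6 -10 [ 0.7852  0.0583 -0.4538  0.3149 -0.8802  2.0787]
0.6 0 [ 0.8251 -0.0117 -0.6851  0.6299 -0.6886  1.7667]
0.6 10 [ 0.7413 -0.0571 -0.909   1.142  -0.5278  1.3372]
0.6 20
1.2 -30 [ 0.6842  0.2492 -0.295  -0.0283 -1.0516  2.374 ]
1.2 -20 [ 0.77    0.1629 -0.4867  0.1436 -0.8357  2.1819]
1.2 -10 [ 0.8384  0.0887 -0.719   0.4427 -0.6199  1.8612]
1.2 0 [ 0.7663  0.0344 -0.9753  1.0356 -0.428   1.3463]
1.2 10
1.2 20
1.77 -30 [ 0.6571  0.3917 -0.3638 -0.0321 -0.841   2.4084]
1.77 -20 [ 0.7345  0.3182 -0.5821  0.1877 -0.5843  2.1571]
1.77 -10 [ 0.6849  0.2503 -0.9134  0.8932 -0.2835  1.5107]
1.77 0
1.77 10
1.77 20
top [244.0055 206.8595] 363 [0.6613 0.1792 0.353 ] [[0.6595 0.1247 0.3546]
 [0.6742 0.2348 0.3501]] exp uv [243.2641 206.8846]
```

```bash
cat >> lev.py <<'E'
def rows(poses,g):
    out=[]
    for (p0,R0),(p1,R1) in zip(poses,poses[1:]):
        w=np.degrees((R0.inv()*R1).as_rotvec());dp=R0.inv().apply(p1-p0)
        out.append(" ".join(f"{x:.1f}" for x in w)+" "+" ".join(f"{x:.4f}" for x in dp)+f" {g}")
    for i in range(0,len(out),8): print("; ".join(out[i:i+8]))
def lp(th,ins=0.0): # TCP pose holding bar: TCP 'ins' beyond bar centre along tool z
    L=-30+17*th/1.77; Rr=Rl(L,0); return bar(th)+Rr.apply([0,0,ins]),Rr
E
timeout 300 python3 - <<'E'
from lev import *
s=arm.get_state();p=s["eef_pos"];R0=R.from_euler("xyz",s["ee_rot"]);q=s["q"]
pa=p+R0.apply([0,0,-.17]); pb,Rb=lp(0,-.09)
print("a",pa,"b",pb)
for nm,(x,y) in dict(a=(pa,R0),b=(pb,Rb)).items():
    q,_,e=ikb(x,y,q);print(nm,e,q)
for th in np.linspace(0,1.78,8):
    x,y=lp(th);q2,_,e=ikb(x,y,q);print(th,x,e,q2,np.abs(q2-q).max());q=q2
rows([(p+(pa-p)*i/4,R0) for i in range(5)],.066)
plan(pb,Rb,11,pa,R0,.05)
# hub seated? look from top
im,d=arm.grab_frame("top");np.savez("pics/top8.npz",im=im,d=d)
P=cloud("top",d); L=Fx.inv().apply((P+[0,.0026,0]-seat).reshape(-1,3)).reshape(P.shape)
m=(np.hypot(L[...,0],L[...,1])<.022)&(L[...,2]>.03)&(L[...,2]<.06); print("top hub z",m.sum(),np.median(L[m][:,2]) if m.any() else 0)
im=np.load("pics/side8.npz")["im"];c=proj("side",seat+.02*n)[0].round().astype(int)
cv2.imwrite("pics/hub8.png",cv2.resize(im[c[1]-40:c[1]+40,c[0]-40:c[0]+40],(480,480),interpolation=cv2.INTER_CUBIC))
E
```

```text
a [0.5231 0.1968 0.402 ] b [0.6666 0.1818 0.4348]
a 1.1102230246251565e-13 [ 0.8657 -0.0591 -0.2505  0.2467 -1.2211  0.5416]
b 2.220446049250313e-13 [ 0.536   0.3652  0.4687 -0.0208 -1.7024  2.5053]
0.0 [0.6635 0.1821 0.3449] 1.3704214983755924e-12 [ 0.5388  0.3603  0.2672 -0.0208 -1.5058  2.5067] 0.2014493075148322
0.2542857142857143 [0.6196 0.1864 0.3254] 1.6653345369377348e-13 [ 0.5962  0.2678  0.0846  0.005  -1.3817  2.4467] 0.18261406315743894
0.5085714285714286 [0.582  0.1901 0.2955] 1.0773731414122481e-11 [ 0.6561  0.1954 -0.0901  0.0363 -1.2488  2.3768] 0.1747449785224163
0.7628571428571429 [0.5532 0.193  0.257 ] 2.220446049250313e-13 [ 0.7135  0.1479 -0.2547  0.0754 -1.1052  2.2985] 0.16460228756180686
1.0171428571428571 [0.5348 0.1947 0.2125] 1.1102230246251565e-13 [ 0.7617  0.13   -0.4065  0.1263 -0.9493  2.2129] 0.1559265929344419
1.2714285714285714 [0.5283 0.1954 0.1648] 1.6653345369377348e-13 [ 0.7927  0.1444 -0.5431  0.1972 -0.7802  2.1179] 0.16912368988720416
1.5257142857142858 [0.5338 0.1948 0.1169] 1.6653345369377348e-13 [ 0.7977  0.1898 -0.6653  0.3083 -0.5986  2.0
[... 158 characters left out ...]
0.0000 0.0000 -0.0425 0.066; 0.0 0.0 0.0 -0.0000 0.0000 -0.0425 0.066; 0.0 0.0 0.0 -0.0000 0.0000 -0.0425 0.066; 0.0 0.0 0.0 -0.0000 0.0000 -0.0425 0.066
rot/row 8.309897241501673 shift/row 0.013450302023578381
1.3 -1.3 -8.1 0.0134 0.0001 0.0008 0.05; 1.3 -1.3 -8.1 0.0133 0.0020 0.0005 0.05; 1.3 -1.3 -8.1 0.0129 0.0039 0.0001 0.05; 1.3 -1.3 -8.1 0.0122 0.0056 -0.0003 0.05; 1.3 -1.3 -8.1 0.0113 0.0073 -0.0007 0.05; 1.3 -1.3 -8.1 0.0101 0.0088 -0.0011 0.05; 1.3 -1.3 -8.1 0.0088 0.0101 -0.0015 0.05; 1.3 -1.3 -8.1 0.0072 0.0112 -0.0020 0.05
1.3 -1.3 -8.1 0.0055 0.0120 -0.0024 0.05; 1.3 -1.3 -8.1 0.0037 0.0126 -0.0028 0.05; 1.3 -1.3 -8.1 0.0018 0.0130 -0.0031 0.05
top hub z 62 0.04133985529867931
```

View pics/hub8.png

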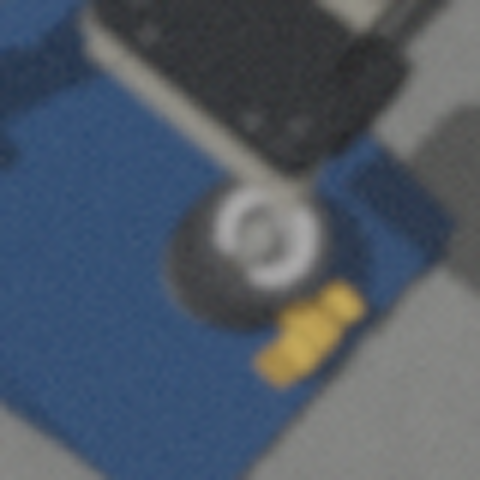

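>>> move_arm(rows="0 0 0 0 0 -0.0425 0.066; 0 0 0 0 0 -0.0425 0.066; 0 0 0 0 0 -0.0425 0.066; 0 0 0 0 0 -0.0425 0.066; 1.3 -1.3 -8.1 0.0134 0.0001 0.0008 0.05; 1.3 -1.3 -8.1 0.0133 0.002 0.0005 0.05; 1.3 -1.3 -8.1 0.0129 0.0039 0.0001 0.05; 1.3 -1.3 -8.1 0.0122 0.0056 -0.0003 0.05")

```text
t: 28.9
eef_pos: [0.5758, 0.1908, 0.4074]
ee_rot: [3.1, -0.173, 0.486]
force: [0.3, -0.9, -0.4]
width: 0.0501
gripper_force: 0.0
```

>>> move_arm(rows="1.3 -1.3 -8.1 0.0113 0.0073 -0.0007 0.05; 1.3 -1.3 -8.1 0.0101 0.0088 -0.0011 0.05; 1.3 -1.3 -8.1 0.0088 0.0101 -0.0015 0.05; 1.3 -1.3 -8.1 0.0072 0.0112 -0.002 0.05; 1.3 -1.3 -8.1 0.0055 0.012 -0.0024 0.05; 1.3 -1.3 -8.1 0.0037 0.0126 -0.0028 0.05; 1.3 -1.3 -8.1 0.0018 0.013 -0.0031 0.05; 0 0 0 0 0 0 0.05")

```text
t: 29.9
eef_pos: [0.6679, 0.1815, 0.426]
ee_rot: [-3.101, 0.003, 1.472]
force: [0.4, 0.3, -0.0]
width: 0.0499
gripper_force: 0.0
```

```bash
python3 - <<'E'
from lev import *
s=arm.get_state();p=s["eef_pos"];R0=R.from_euler("xyz",s["ee_rot"]);pb,Rb=lp(0,-.09)
print(s["t"],p,pb,np.degrees((R0.inv()*Rb).as_rotvec()),s["q"],s["width"],s["force"])
pc,_=lp(0,0.002);plan(pc,Rb,5,p,R0,.05)
E
```

```text
29.9 [0.6679 0.1815 0.426 ] [0.6666 0.1818 0.4348] [-0.3194  0.1673 -0.0923] [ 0.5341  0.3704  0.4575 -0.0217 -1.6922  2.5059] 0.04994630481945174 [ 0.4156  0.3152 -0.0187]
rot/row 0.07443908811723148 shift/row 0.016650085153722717
-0.1 0.0 -0.0 0.0001 -0.0002 0.0166 0.05; -0.1 0.0 -0.0 0.0001 -0.0002 0.0166 0.05; -0.1 0.0 -0.0 0.0001 -0.0003 0.0166 0.05; -0.1 0.0 -0.0 0.0001 -0.0003 0.0166 0.05; -0.1 0.0 -0.0 0.0000 -0.0003 0.0166 0.05
```

>>> move_arm(rows="-0.1 0 0 0 -0.0002 0.0166 0.05; -0.1 0 0 0 -0.0002 0.0166 0.05; -0.1 0 0 0 -0.0003 0.0166 0.05; -0.1 0 0 0 -0.0003 0.0166 0.05; 0 0 0 0 -0.0003 0.0166 0.05; 0 0 0 0 0 0 0.05; 0 0 0 0 0 0 0.005; 0 0 0 0 0 0 0.005", squeeze=25)

```text
t: 30.9
eef_pos: [0.6634, 0.1813, 0.3459]
ee_rot: [-3.112, 0.002, 1.471]
force: [0.4, 0.2, -0.2]
width: 0.0354
gripper_force: 0.0
```

>>> move_arm(rows="0 0 0 0 0 0 0.005; 0 0 0 0 0 0 0.005; 0 0 0 0 0 0 0.005; 0 0 0 0 0 0 0.005")

```text
t: 31.4
eef_pos: [0.6629, 0.1813, 0.3453]
ee_rot: [-3.111, 0.002, 1.472]
force: [-3.6, -0.1, 3.1]
width: 0.0152
gripper_force: 25.0
```

```bash
python3 - <<'E'
from lev import *
s=arm.get_state();p=s["eef_pos"];R0=R.from_euler("xyz",s["ee_rot"]);pb,Rb=lp(0,.002)
print(s["t"],Rb.inv().apply(p-pb),np.degrees((R0.inv()*Rb).as_rotvec()),s["width"],s["force"],s["gripper_force"])
ths=1.77*np.sin(np.linspace(0,np.pi/2,33)*1)**1 if 0 else 1.77*(lambda x:x*x*(3-2*x)*.5+.5*x)(np.linspace(0,1,33))
P=[lp(t,.002) for t in ths]; rows(P,.005); print(ths[[8,16,24]])
E
```

```text
31.4 [-0.0009 -0.0006 -0.0024] [ 0.2215  0.1268 -0.0862] 0.01520025561475427 [-3.5844 -0.1032  3.149 ] 24.999271631240845
-0.3 -0.0 -0.0 0.0000 -0.0054 0.0019 0.005; -0.3 0.0 0.0 -0.0000 -0.0062 0.0024 0.005; -0.4 -0.0 0.0 0.0000 -0.0069 0.0029 0.005; -0.4 0.0 -0.0 0.0000 -0.0075 0.0035 0.005; -0.5 -0.0 0.0 0.0000 -0.0081 0.0041 0.005; -0.5 0.0 -0.0 -0.0000 -0.0085 0.0048 0.005; -0.5 -0.0 0.0 0.0000 -0.0088 0.0055 0.005; -0.6 -0.0 -0.0 -0.0000 -0.0090 0.0062 0.005
-0.6 0.0 -0.0 0.0000 -0.0090 0.0069 0.005; -0.6 -0.0 -0.0 -0.0000 -0.0090 0.0077 0.005; -0.6 0.0 -0.0 -0.0000 -0.0088 0.0084 0.005; -0.6 -0.0 0.0 0.0000 -0.0086 0.0091 0.005; -0.6 0.0 0.0 -0.0000 -0.0082 0.0097 0.005; -0.7 -0.0 -0.0 0.0000 -0.0078 0.0103 0.005; -0.7 0.0 0.0 0.0000 -0.0073 0.0108 0.005; -0.7 0.0 0.0 -0.0000 -0.0067 0.0113 0.005
-0.7 -0.0 0.0 0.0000 -0.0060 0.0117 0.005; -0.7 0.0 0.0 -0.0000 -0.0053 0.0119 0.005; -0.7 0.0 -0.0 0.0000 -0.0046 0.0121 0.005; -0.6 -0.0 0.0 -0.0000 -0.0038 0.0122 0.005; -0.6 0.0 0.0 0.0000 -0.0031 0.0121 0.005; -0.6 -0.0 -0.0 0.0000 -0.0024 0.0120 0.005; -0.6 0.0 -0.0 -0.0000 -0.0017 0.0117 0.005; -0.6 -0.0 0.0 0.0000 -0.0010 0.0114 0.005
-0.6 0.0 -0.0 -0.0000 -0.0005 0.0109 0.005; -0.5 -0.0 -0.0 0.0000 0.0000 0.0104 0.005; -0.5 0.0 -0.0 -0.0000 0.0005 0.0097 0.005; -0.5 -0.0 0.0 0.0000 0.0008 0.0090 0.005; -0.4 0.0 -0.0 -0.0000 0.0010 0.0083 0.005; -0.4 0.0 0.0 -0.0000 0.0012 0.0074 0.005; -0.3 -0.0 -0.0 0.0000 0.0013 0.0065 0.005; -0.3 0.0 -0.0 -0.0000 0.0012 0.0056 0.005
[0.3595 0.885  1.4105]
```

>>> move_arm(rows="-0.3 0 0 0 -0.0054 0.0019 0.005; -0.3 0 0 0 -0.0062 0.0024 0.005; -0.4 0 0 0 -0.0069 0.0029 0.005; -0.4 0 0 0 -0.0075 0.0035 0.005; -0.5 0 0 0 -0.0081 0.0041 0.005; -0.5 0 0 0 -0.0085 0.0048 0.005; -0.5 0 0 0 -0.0088 0.0055 0.005; -0.6 0 0 0 -0.009 0.0062 0.005")

```text
t: 32.4
eef_pos: [0.6025, 0.1874, 0.3138]
ee_rot: [3.11, 0.002, 1.472]
force: [2.0, 0.2, 1.6]
width: 0.0153
gripper_force: 25.0
```

>>> move_arm(rows="-0.6 0 0 0 -0.009 0.0069 0.005; -0.6 0 0 0 -0.009 0.0077 0.005; -0.6 0 0 0 -0.0088 0.0084 0.005; -0.6 0 0 0 -0.0086 0.0091 0.005; -0.6 0 0 0 -0.0082 0.0097 0.005; -0.7 0 0 0 -0.0078 0.0103 0.005; -0.7 0 0 0 -0.0073 0.0108 0.005; -0.7 0 0 0 -0.0067 0.0113 0.005")

```text
t: 33.4
eef_pos: [0.5431, 0.1935, 0.236]
ee_rot: [3.02, 0.001, 1.472]
force: [3.7, 1.0, 3.1]
width: 0.015
gripper_force: 25.0
```

```bash
cat >> lev.py <<'E'
def lrep():
    s=arm.get_state();p=s["eef_pos"];R0=R.from_euler("xyz",s["ee_rot"])
    v=Fx.inv().apply(p-seat)-[.13,0,.058]; print("t",s["t"],"TCP: r",np.hypot(v[0],v[2]),"theta",.2-np.arctan2(v[0],v[2]),"y",v[1],"lean",np.degrees(np.arcsin((Fx.inv().apply(-R0.as_matrix()[:,2]))[0])),"F fx",Fx.inv().apply(s["force"]),"w",s["width"],s["gripper_force"],"q",s["q"])
    return p,R0
E
python3 - <<'E'
from lev import *
im,d=arm.grab_frame("side");np.savez("pics/side9.npz",im=im,d=d)
lrep()
E
```

```text
t 33.45 TCP: r 0.18984746170552175 theta 0.8952752151872347 y -0.0005608759728966167 lean 21.084563530565067 F fx [ 4.5246  3.0566 -4.4967] w 0.01499833989738808 25.00011831521988 q [ 0.7425  0.1318 -0.342   0.1062 -1.0194  2.2482]
```

>>> move_arm(rows="-0.7 0 0 0 -0.006 0.0117 0.005; -0.7 0 0 0 -0.0053 0.0119 0.005; -0.7 0 0 0 -0.0046 0.0121 0.005; -0.6 0 0 0 -0.0038 0.0122 0.005; -0.6 0 0 0 -0.0031 0.0121 0.005; -0.6 0 0 0 -0.0024 0.012 0.005; -0.6 0 0 0 -0.0017 0.0117 0.005; -0.6 0 0 0 -0.001 0.0114 0.005")

```text
t: 34.45
eef_pos: [0.5298, 0.1946, 0.1374]
ee_rot: [2.934, 0.001, 1.472]
force: [-3.6, 4.4, 4.2]
width: 0.0151
gripper_force: 25.0
```

```bash
python3 - <<'E'
from lev import *
im,d=arm.grab_frame("top");np.savez("pics/top9.npz",im=im,d=d)
p,R0=lrep(); t0=1.42
Q=[(p,R0)]+[lp(t,.002) for t in np.linspace(1.42,1.77,8)[1:]]
rows(Q,.005)
E
```

```text
t 34.5 TCP: r 0.19015064181442687 theta 1.4215470089598845 y -0.0007036571301136003 lean 16.070506514106928 F fx [-0.5302  5.9114  4.4527] w 0.015845718109984395 25.00123769044876 q [ 0.8015  0.1655 -0.6244  0.2657 -0.6688  2.042 ]
-0.2 0.1 -0.0 0.0007 -0.0003 0.0112 0.005; -0.5 -0.0 -0.0 0.0000 0.0000 0.0095 0.005; -0.5 0.0 -0.0 -0.0000 0.0004 0.0095 0.005; -0.5 -0.0 0.0 0.0000 0.0008 0.0095 0.005; -0.5 0.0 0.0 -0.0000 0.0012 0.0094 0.005; -0.5 0.0 -0.0 -0.0000 0.0016 0.0094 0.005; -0.5 0.0 -0.0 0.0000 0.0020 0.0093 0.005
```

>>> move_arm(rows="-0.4 0 0 0.0004 -0.0003 0.0105 0.005; -0.5 0 0 0.0003 0 0.0095 0.005; -0.5 0 0 0 0.0004 0.0095 0.005; -0.5 0 0 0 0.0008 0.0095 0.005; -0.5 0 0 0 0.0012 0.0094 0.005; -0.5 0 0 0 0.0016 0.0094 0.005; -0.5 0 0 0 0.0015 0.007 0.005; 0 0 0 0 0 0 0.005", squeeze=40)

```text
t: 35.5
eef_pos: [0.5481, 0.1926, 0.0742]
ee_rot: [2.877, 0.003, 1.473]
force: [-17.5, 12.1, 1.4]
width: 0.0149
gripper_force: 40.0
```

```bash
python3 - <<'E'
from lev import *
p,R0=lrep()
im,d=arm.grab_frame("side");np.savez("pics/side10.npz",im=im,d=d)
c=proj("side",seat+.05*n-.03*up)[0].round().astype(int); o=[im[c[1]-50:c[1]+50,c[0]-50:c[0]+50]]
im,d=arm.grab_frame("top");np.savez("pics/top10.npz",im=im,d=d)
c=proj("top",seat+.05*n-.03*up)[0].round().astype(int); o.append(im[c[1]-50:c[1]+50,c[0]-50:c[0]+50])
cv2.imwrite("pics/dn10.png",cv2.resize(np.hstack(o),(780,390),interpolation=cv2.INTER_CUBIC))
P=cloud("side",np.load("pics/side10.npz")["d"]); lrep()
E
```

```text
t 35.5 TCP: r 0.19161730177711858 theta 1.7621729463530926 y -0.0008044637330100412 lean 12.824716077077975 F fx [-15.7545  10.3699   9.9244] w 0.014925066449296932 39.998926520347595 q [ 0.7639  0.2492 -0.7889  0.5264 -0.4107  1.8084]
t 35.6 TCP: r 0.19161706472827753 theta 1.7609374823673345 y -0.0007886034398032617 lean 12.828843162462242 F fx [-14.6901   9.5455  10.0958] w 0.014856778672929338 39.9986207485199 q [ 0.7643  0.2488 -0.7886  0.5253 -0.4114  1.809 ]
```

View pics/dn10.png

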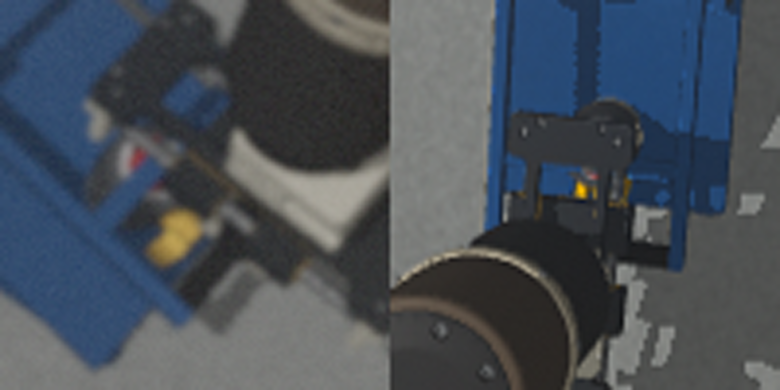

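>>> move_arm(rows="0 0 0 0.0006 -0.0008 0.0015 0.005; 0 0 0 0 0 0.0015 0.005; 0 0 0 0 0 0 0.005")

```text
t: 35.98
eef_pos: [0.5489, 0.1927, 0.0723]
ee_rot: [2.876, 0.003, 1.472]
force: [-10.6, 5.1, 6.2]
width: 0.015
gripper_force: 40.0
```

```bash
python3 - <<'E'
from lev import *
lrep()
E
```

```text
t 35.975 TCP: r 0.19178454725324628 theta 1.773018480173463 y -0.0006536110173984732 lean 12.756278419974068 F fx [-6.8902  4.0135 10.666 ] w 0.014993536100840598 39.99828815460205 q [ 0.7612  0.2527 -0.7934  0.5386 -0.4033  1.7971]
```

>>> move_arm(rows="0 0 0 0 0 0.0015 0.005; 0 0 0 0 0 0.0015 0.005; 0 0 0 0 0 0 0.005")

```text
t: 36.35
eef_pos: [0.5501, 0.1926, 0.0698]
ee_rot: [2.875, 0.003, 1.472]
force: [-8.2, 2.7, 8.7]
width: 0.015
gripper_force: 40.0
```

```bash
python3 - <<'E'
from lev import *
lrep()
E
```

```text
t 36.35 TCP: r 0.19195091541149364 theta 1.7874311885412986 y -0.0006294577928188824 lean 12.722172507877977 F fx [-3.3919  1.9288 11.6792] w 0.015008091051789796 40.000900626182556 q [ 0.7571  0.2574 -0.7976  0.5503 -0.3944  1.7883]
```

>>> move_arm(rows="0 0 0 0 0 0.002 0.005; 0 0 0 0 0 0.002 0.005; 0 0 0 0 0 0 0.005")

```text
t: 36.72
eef_pos: [0.5517, 0.1925, 0.0665]
ee_rot: [2.874, 0.003, 1.472]
force: [-7.4, 1.6, 9.8]
width: 0.015
gripper_force: 40.0
```

```bash
python3 - <<'E'
from lev import *
lrep()
im,d=arm.grab_frame("side");np.savez("pics/side11.npz",im=im,d=d)
# arm slab: blue left arm seen by side camera -> plane fit of its top/side in fixture frame
P=cloud("side",d);L=Fx.inv().apply((P-[0,.003,0]-seat).reshape(-1,3)).reshape(P.shape)
b=hsv(im,(100,120,40),(125,255,255))>0
for a,c in((-.06,-.04),(-.03,-.01),(0,.02),(.03,.05),(.06,.08),(.09,.11)):
    m=b&(L[...,0]>a)&(L[...,0]<c)&(L[...,1]>.045)&(L[...,1]<.085)&(L[...,2]>.03)
    print(a,m.sum(),np.percentile(L[m][:,2],[5,50,95]) if m.any() else 0)
E
```

```text
t 36.725 TCP: r 0.19217859654067296 theta 1.8064993355480856 y -0.0005796812849485088 lean 12.673003322858193 F fx [-1.9917  0.8398 12.1838] w 0.014975114138972338 40.00391364097595 q [ 0.7514  0.2636 -0.8033  0.567  -0.3825  1.7757]
-0.06 52 [0.0555 0.0648 0.067 ]
-0.03 63 [0.0546 0.0638 0.0666]
0 74 [0.0541 0.0632 0.0678]
0.03 63 [0.055  0.0641 0.0675]
0.06 62 [0.0545 0.0638 0.0673]
0.09 61 [0.0553 0.0638 0.0662]
```

```bash
python3 - <<'E'
from lev import *
for k in(10,11):
    D=np.load(f"pics/side{k}.npz");im,d=D["im"],D["d"]
    P=cloud("side",d);L=Fx.inv().apply((P-[0,.003,0]-seat).reshape(-1,3)).reshape(P.shape)
    b=hsv(im,(100,120,40),(125,255,255))>0
    m=b&(L[...,0]>-.065)&(L[...,0]<.11)&(L[...,1]>.045)&(L[...,1]<.085)&(L[...,2]>.045)&(L[...,2]<.075)
    x,z=L[m][:,0],L[m][:,2]; print(k,m.sum(),np.polyfit(x,z,1))
    # upper/lower image edge of arm, and red foot pixels
    r=hsv(im,(0,120,50),(8,255,255))
    for c,a,mm in comps(r,4):
        if 230<c[0]<330 and 250<c[1]<400: print("red",c,a,np.median(L[mm],0))
    k2=hsv(im,(18,110,60),(35,255,255))
    e=b&(L[...,1]>.045)&(L[...,1]<.085)&(L[...,0]<-.03)&(L[...,2]>.045)&(L[...,2]<.075); print("armend px",np.argwhere(e).mean(0))
E
```

```text
10 555 [-0.0441  0.0685]
armend px [361.5761 282.2065]
11 556 [-0.0028  0.0628]
armend px [362.5532 281.117 ]
```

>>> move_arm(rows="0 0 0 0 0 0.0015 0.005; 0 0 0 0 0 0.0015 0.005; 0 0 0 0 0 0 0.005")

```text
t: 37.15
eef_pos: [0.5527, 0.1925, 0.0647]
ee_rot: [2.873, 0.002, 1.472]
force: [-14.1, 0.9, 23.3]
width: 0.0147
gripper_force: 40.0
```

```bash
cat >> lev.py <<'E'
def slope(k):
    im,d=arm.grab_frame("side");np.savez(f"pics/side{k}.npz",im=im,d=d)
    P=cloud("side",d);L=Fx.inv().apply((P-[0,.003,0]-seat).reshape(-1,3)).reshape(P.shape)
    b=hsv(im,(100,120,40),(125,255,255))>0
    m=b&(L[...,0]>-.065)&(L[...,0]<.11)&(L[...,1]>.045)&(L[...,1]<.085)&(L[...,2]>.045)&(L[...,2]<.075)
    print("slope",np.polyfit(L[m][:,0],L[m][:,2],1))
E
python3 - <<'E'
from lev import *
lrep();slope(12);slope(13)
E
```

```text
t 37.15 TCP: r 0.19226486958292738 theta 1.8172674332877603 y -0.0004983152130830162 lean 12.604145632558245 F fx [-1.5088 -0.4589 27.1461] w 0.014734449355129473 40.009649991989136 q [ 0.7475  0.2668 -0.8079  0.5801 -0.3742  1.7656]
slope [0.0075 0.062 ]
slope [0.006 0.062]
```

>>> move_arm(rows="0 0 0 0 0 0 0.005; 0 0 0 0 0 0 0.005; 0 0 0 0 0 0 0.005; 0 0 0 0 0 0 0.005; 0 0 0 0 0 0 0.005; 0 0 0 0 0 0 0.005; 0 0 0 0 0 0 0.005; 0 0 0 0 0 0 0.005")

```text
t: 38.25
eef_pos: [0.5526, 0.1925, 0.0648]
ee_rot: [2.873, 0.002, 1.472]
force: [-13.8, -0.1, 22.1]
width: 0.0152
gripper_force: 40.0
```

>>> move_arm(rows="0 0 0 0 0 0 0.005; 0 0 0 0 0 0 0.005; 0 0 0 0 0 0 0.005")

```text
t: 38.62
eef_pos: [0.5527, 0.1925, 0.0648]
ee_rot: [2.873, 0.002, 1.472]
force: [-14.1, 0.2, 21.9]
width: 0.0149
gripper_force: 40.0
```

```bash
cat >> lev.py <<'E'
def path(th0,th1,N,g=.005,ease=.5):
    s=arm.get_state();p=s["eef_pos"];R0=R.from_euler("xyz",s["ee_rot"])
    a,Ra=lp(th0); off=Ra.inv().apply(p-a);Ro=Ra.inv()*R0; print("offset in tool mm",off*1000,"rot",np.degrees(Ro.as_rotvec()))
    x=np.linspace(0,1,N+1);x=ease*x*x*(3-2*x)+(1-ease)*x
    Q=[]
    for t in th0+(th1-th0)*x:
        b,Rb=lp(t);Q.append((b+Rb.apply(off),Rb*Ro))
    rows(Q,g);return off
E
python3 - <<'E'
from lev import *
lrep();slope(14);path(1.77,0,40,ease=.7)
E
```

```text
t 38.625 TCP: r 0.19224861779825123 theta 1.8168372318076629 y -0.0005030425856186492 lean 12.60112375616499 F fx [-2.1269 -1.1429 25.8867] w 0.014906094018545556 40.009769797325134 q [ 0.7476  0.2666 -0.8079  0.58   -0.3743  1.7657]
slope [0.0062 0.062 ]
offset in tool mm [-0.4752  0.0531  9.2042] rot [-0.4012 -0.1433  0.0471]
0.1 -0.0 -0.0 -0.0000 -0.0006 -0.0029 0.005; 0.2 -0.0 -0.0 -0.0000 -0.0008 -0.0037 0.005; 0.2 -0.0 -0.0 -0.0000 -0.0008 -0.0045 0.005; 0.3 -0.0 -0.0 -0.0000 -0.0009 -0.0053 0.005; 0.3 -0.0 -0.0 -0.0000 -0.0008 -0.0060 0.005; 0.3 -0.0 -0.0 -0.0000 -0.0007 -0.0067 0.005; 0.4 -0.0 -0.0 -0.0000 -0.0006 -0.0073 0.005; 0.4 -0.0 -0.0 -0.0000 -0.0004 -0.0079 0.005
0.4 -0.0 -0.0 -0.0000 -0.0001 -0.0084 0.005; 0.5 -0.0 -0.0 -0.0000 0.0003 -0.0089 0.005; 0.5 -0.0 -0.0 -0.0000 0.0006 -0.0093 0.005; 0.5 -0.0 -0.0 -0.0000 0.0011 -0.0097 0.005; 0.5 -0.0 -0.0 -0.0000 0.0016 -0.0100 0.005; 0.5 -0.0 -0.0 -0.0000 0.0021 -0.0102 0.005; 0.5 -0.0 -0.0 -0.0000 0.0026 -0.0103 0.005; 0.6 -0.0 -0.0 -0.0000 0.0031 -0.0104 0.005
0.6 -0.0 -0.0 -0.0000 0.0037 -0.0104 0.005; 0.6 -0.0 -0.0 -
[... 293 characters left out ...]
.6 -0.0 -0.0 -0.0000 0.0073 -0.0080 0.005; 0.5 -0.0 -0.0 -0.0000 0.0075 -0.0075 0.005; 0.5 -0.0 -0.0 -0.0000 0.0076 -0.0070 0.005; 0.5 -0.0 -0.0 -0.0000 0.0077 -0.0064 0.005; 0.5 -0.0 -0.0 -0.0000 0.0077 -0.0059 0.005; 0.5 -0.0 -0.0 -0.0000 0.0076 -0.0053 0.005; 0.5 -0.0 -0.0 -0.0000 0.0075 -0.0048 0.005; 0.4 -0.0 -0.0 -0.0000 0.0072 -0.0042 0.005
0.4 -0.0 -0.0 -0.0000 0.0069 -0.0037 0.005; 0.4 -0.0 -0.0 -0.0000 0.0065 -0.0032 0.005; 0.3 -0.0 -0.0 -0.0000 0.0060 -0.0028 0.005; 0.3 -0.0 -0.0 -0.0000 0.0055 -0.0024 0.005; 0.3 -0.0 -0.0 -0.0000 0.0049 -0.0020 0.005; 0.2 -0.0 -0.0 -0.0000 0.0043 -0.0016 0.005; 0.2 -0.0 -0.0 -0.0000 0.0036 -0.0013 0.005; 0.1 -0.0 -0.0 -0.0000 0.0028 -0.0009 0.005
```

>>> move_arm(rows="0.1 0 0 0 -0.0006 -0.0029 0.005; 0.2 0 0 0 -0.0008 -0.0037 0.005; 0.2 0 0 0 -0.0008 -0.0045 0.005; 0.3 0 0 0 -0.0009 -0.0053 0.005; 0.3 0 0 0 -0.0008 -0.006 0.005; 0.3 0 0 0 -0.0007 -0.0067 0.005; 0.4 0 0 0 -0.0006 -0.0073 0.005; 0.4 0 0 0 -0.0004 -0.0079 0.005")

```text
t: 39.67
eef_pos: [0.5362, 0.194, 0.1047]
ee_rot: [2.914, 0.003, 1.471]
force: [0.8, -1.6, 0.3]
width: 0.0149
gripper_force: 40.0
```

>>> move_arm(rows="0.4 0 0 0 -0.0001 -0.0084 0.005; 0.5 0 0 0 0.0003 -0.0089 0.005; 0.5 0 0 0 0.0006 -0.0093 0.005; 0.5 0 0 0 0.0011 -0.0097 0.005; 0.5 0 0 0 0.0016 -0.01 0.005; 0.5 0 0 0 0.0021 -0.0102 0.005; 0.5 0 0 0 0.0026 -0.0103 0.005; 0.6 0 0 0 0.0031 -0.0104 0.005")

```text
t: 40.67
eef_pos: [0.53, 0.1945, 0.1816]
ee_rot: [2.988, 0.004, 1.47]
force: [-12.2, 1.7, 1.2]
width: 0.0151
gripper_force: 40.0
```

```bash
python3 - <<'E'
from lev import *
lrep()
E
```

```text
t 40.675 TCP: r 0.18908036987897003 theta 1.1822400360062078 y -0.0007570832848144941 lean 19.197253353291906 F fx [-10.3512   0.5256   6.8515] w 0.01514562843915668 39.99281823635101 q [ 0.7787  0.1423 -0.4842  0.16   -0.8551  2.1631]
```

Going well; continuing up.

>>> move_arm(rows="0.6 0 0 0 0.0037 -0.0104 0.005; 0.6 0 0 0 0.0043 -0.0103 0.005; 0.6 0 0 0 0.0048 -0.0102 0.005; 0.6 0 0 0 0.0053 -0.01 0.005; 0.6 0 0 0 0.0058 -0.0097 0.005; 0.6 0 0 0 0.0063 -0.0093 0.005; 0.6 0 0 0 0.0067 -0.0089 0.005; 0.6 0 0 0 0.007 -0.0085 0.005")

```text
t: 41.68
eef_pos: [0.5594, 0.1916, 0.2649]
ee_rot: [3.079, 0.004, 1.472]
force: [-41.5, 6.9, 26.9]
width: 0.0152
gripper_force: 40.0
```

```bash
python3 - <<'E'
from lev import *
lrep()
E
```

```text
t 41.675 TCP: r 0.18867125074038654 theta 0.7101614669875513 y -0.0007019007253145724 lean 24.41387529369935 F fx [-24.4815   2.8     43.4534] w 0.015238460262393916 40.01238942146301 q [ 0.6915  0.17   -0.198   0.0517 -1.1622  2.332 ]
```

```bash
python3 - <<'E'
from lev import *
s=arm.get_state();R0=R.from_euler("xyz",s["ee_rot"]);f=.2-.71
e=np.sin(f)*up+np.cos(f)*n; print("radial 3mm in tool",R0.inv().apply(e*.003), "F tool",R0.inv().apply(s["force"]))
E
```

```text
radial 3mm in tool [-0.     -0.0024 -0.0018] F tool [  2.6455 -40.2549 -29.4607]
```

>>> move_arm(rows="0 0 0 0 -0.0012 -0.0009 0.005; 0 0 0 0 -0.0012 -0.0009 0.005; 0 0 0 0 0 0 0.005")

```text
t: 42.05
eef_pos: [0.5603, 0.1916, 0.2668]
ee_rot: [3.072, 0.003, 1.472]
force: [-22.4, 1.1, 15.8]
width: 0.015
gripper_force: 40.0
```

```bash
cat >> lev.py <<'E'
def arc(th1,N,g=.005,ease=.5,dr=0):
    # continue on a circle about the hinge from the measured TCP, lean following; dr = radius change spread over the arc
    s=arm.get_state();p=s["eef_pos"];R0=R.from_euler("xyz",s["ee_rot"])
    v=Fx.inv().apply(p-seat)-[.13,0,.058];r=np.hypot(v[0],v[2]);th0=.2-np.arctan2(v[0],v[2])
    x=np.linspace(0,1,N+1);x=ease*x*x*(3-2*x)+(1-ease)*x
    L0=lp(th0)[1];Ro=L0.inv()*R0
    rows([(bar(t,r+dr*k)+v[1]*yl,lp(t)[1]*Ro) for t,k in zip(th0+(th1-th0)*x,x)],g)
E
python3 - <<'E'
from lev import *
s=arm.get_state();lrep();arc(0,16,ease=.5)
E
```

```text
t 42.05 TCP: r 0.18896884463043764 theta 0.6988399966833223 y -0.0006594365908490298 lean 24.023663694319502 F fx [-12.3679  -1.0727  24.4321] w 0.015022667069325302 40.003784000873566 q [ 0.6932  0.1664 -0.2004  0.0566 -1.1583  2.328 ]
0.2 -0.0 -0.0 -0.0000 0.0030 -0.0038 0.005; 0.3 -0.0 -0.0 -0.0000 0.0040 -0.0048 0.005; 0.4 -0.0 -0.0 -0.0000 0.0049 -0.0055 0.005; 0.4 -0.0 -0.0 -0.0000 0.0057 -0.0061 0.005; 0.5 -0.0 -0.0 -0.0000 0.0065 -0.0064 0.005; 0.5 -0.0 -0.0 -0.0000 0.0072 -0.0065 0.005; 0.5 -0.0 -0.0 -0.0000 0.0078 -0.0064 0.005; 0.5 -0.0 -0.0 -0.0000 0.0082 -0.0062 0.005
0.5 -0.0 -0.0 -0.0000 0.0085 -0.0058 0.005; 0.5 -0.0 -0.0 -0.0000 0.0086 -0.0053 0.005; 0.5 -0.0 -0.0 -0.0000 0.0085 -0.0048 0.005; 0.5 -0.0 -0.0 -0.0000 0.0081 -0.0041 0.005; 0.4 -0.0 -0.0 -0.0000 0.0076 -0.0035 0.005; 0.4 -0.0 -0.0 -0.0000 0.0068 -0.0029 0.005; 0.3 -0.0 -0.0 -0.0000 0.0058 -0.0022 0.005; 0.2 -0.0 -0.0 -0.0000 0.0046 -0.0016 0.005
```

>>> move_arm(rows="0.2 0 0 0 0.0024 -0.0043 0.005; 0.3 0 0 0 0.0033 -0.0053 0.005; 0.4 0 0 0 0.0042 -0.006 0.005; 0.4 0 0 0 0.0051 -0.0065 0.005; 0.5 0 0 0 0.0065 -0.0064 0.005; 0.5 0 0 0 0.0072 -0.0065 0.005; 0.5 0 0 0 0.0075 -0.0062 0.005; 0.4 0 0 0 0.0065 -0.005 0.005", squeeze=30)

```text
t: 43.05
eef_pos: [0.6044, 0.1875, 0.315]
ee_rot: [3.123, 0.003, 1.471]
force: [-2.2, -3.0, 1.1]
width: 0.0152
gripper_force: 30.0
```

```bash
python3 - <<'E'
from lev import *
s=arm.get_state();lrep();R0=R.from_euler("xyz",s["ee_rot"]);print("Ftool",R0.inv().apply(s["force"]));arc(0.02,10,ease=.7)
E
```

```text
t 43.05 TCP: r 0.18993282163611022 theta 0.35164391086381075 y -0.00045303962705678385 lean 26.92619059446384 F fx [-1.1403 -3.1553  1.8613] w 0.015233270958669274 30.001139044761658 q [ 0.6178  0.2411  0.0219  0.0152 -1.3396  2.421 ]
Ftool [-3.1621 -1.8543 -1.1327]
0.2 -0.0 -0.0 -0.0000 0.0026 -0.0018 0.005; 0.3 -0.0 -0.0 -0.0000 0.0043 -0.0029 0.005; 0.3 -0.0 -0.0 -0.0000 0.0058 -0.0037 0.005; 0.4 -0.0 -0.0 -0.0000 0.0068 -0.0040 0.005; 0.4 -0.0 -0.0 -0.0000 0.0074 -0.0040 0.005; 0.4 -0.0 -0.0 -0.0000 0.0075 -0.0037 0.005; 0.4 -0.0 -0.0 0.0000 0.0072 -0.0033 0.005; 0.3 -0.0 -0.0 0.0000 0.0063 -0.0026 0.005
0.3 -0.0 -0.0 0.0000 0.0049 -0.0019 0.005; 0.2 -0.0 -0.0 0.0000 0.0029 -0.0011 0.005
```

>>> move_arm(rows="0.2 0 0 0 0.0026 -0.0018 0.005; 0.3 0 0 0 0.0043 -0.0029 0.005; 0.3 0 0 0 0.0058 -0.0037 0.005; 0.4 0 0 0 0.0068 -0.004 0.005; 0.4 0 0 0 0.0074 -0.004 0.005; 0.4 0 0 0 0.0075 -0.0037 0.005; 0.4 0 0 0 0.0072 -0.0033 0.005; 0.3 0 0 0 0.0058 -0.0024 0.005")

```text
t: 44.05
eef_pos: [0.652, 0.1829, 0.3405]
ee_rot: [-3.114, 0.003, 1.471]
force: [-3.2, -4.9, 2.4]
width: 0.0152
gripper_force: 30.0
```

```bash
python3 - <<'E'
from lev import *
s=arm.get_state();lrep();R0=R.from_euler("xyz",s["ee_rot"]);print("Ftool",R0.inv().apply(s["force"]));arc(0.0,6,ease=.5)
E
```

```text
t 44.05 TCP: r 0.18950726235404172 theta 0.06473690836229151 y -0.00030929170941849655 lean 29.577936045919504 F fx [-1.2523 -5.2332  3.3345] w 0.01520292106583394 30.00009298324585 q [ 0.5525  0.3381  0.2232 -0.0144 -1.4796  2.4909]
Ftool [-5.2453 -2.7248 -2.2663]
0.1 -0.0 -0.0 0.0000 0.0014 -0.0005 0.005; 0.1 -0.0 -0.0 0.0000 0.0020 -0.0008 0.005; 0.1 -0.0 -0.0 0.0000 0.0023 -0.0009 0.005; 0.1 -0.0 -0.0 0.0000 0.0023 -0.0009 0.005; 0.1 -0.0 -0.0 0.0000 0.0020 -0.0007 0.005; 0.1 -0.0 -0.0 0.0000 0.0014 -0.0005 0.005
```

>>> move_arm(rows="0.1 0 0 -0.0002 0.0014 -0.0005 0.005; 0.1 0 0 -0.0002 0.002 -0.0008 0.005; 0.1 0 0 0 0.0023 -0.0009 0.005; 0.1 0 0 0 0.0023 -0.0009 0.005; 0.1 0 0 0 0.002 -0.0007 0.005; 0.1 0 0 0 0.0014 -0.0005 0.005; 0 0 0 0 0 0 0.005")

```text
t: 44.92
eef_pos: [0.6626, 0.1819, 0.3437]
ee_rot: [-3.103, 0.003, 1.471]
force: [-2.8, -3.3, 1.3]
width: 0.015
gripper_force: 30.0
```

```bash
python3 - <<'E'
from lev import *
s=arm.get_state();lrep();R0=R.from_euler("xyz",s["ee_rot"]);print("Ftool",R0.inv().apply(s["force"]))
E
```

```text
t 44.925 TCP: r 0.1890958533444107 theta 0.0061985014929309135 y -0.00031061279831846124 lean 30.221270978580463 F fx [-1.5948 -3.5497  2.3447] w 0.014969674848317144 29.99924808740616 q [ 0.5391  0.362   0.2669 -0.0209 -1.5086  2.5048]
Ftool [-3.5574 -2.5522 -1.2135]
```

>>> move_arm(rows="0 0 0 0 0.001 -0.0002 0.005; 0 0 0 0 0.001 -0.0002 0.005; 0 0 0 0 0 0 0.005")

```text
t: 45.3
eef_pos: [0.6633, 0.1818, 0.3439]
ee_rot: [-3.101, 0.003, 1.472]
force: [-8.4, -3.3, 2.7]
width: 0.015
gripper_force: 30.0
```

```bash
python3 - <<'E'
from lev import *
s=arm.get_state();lrep();R0=R.from_euler("xyz",s["ee_rot"]);print("Ftool",R0.inv().apply(s["force"]))
E
```

```text
t 45.3 TCP: r 0.18916089003824935 theta 0.002316676212401503 y -0.0003159898660035469 lean 30.351877930139704 F fx [-5.8716 -4.1233  6.13  ] w 0.014998722744566694 30.001164972782135 q [ 0.5379  0.3645  0.2716 -0.0219 -1.5128  2.5064]
Ftool [-4.1408 -8.1591 -2.3098]
```

>>> move_arm(rows="0 0 0 0 -0.0007 0 0.005; 0 0 0 0 0 0 0.018; 0 0 0 0 0 0 0.022; 0 0 0 0 0 0 0.03; 0 0 0 0 0 0 0.05; 0 0 0 0 0 0 0.05; 0 0 0 0 0 0 0.05; 0 0 0 0 0 0 0.05")

```text
t: 46.3
eef_pos: [0.6642, 0.182, 0.3443]
ee_rot: [-3.104, 0.002, 1.471]
force: [0.3, -0.4, -0.8]
width: 0.05
gripper_force: 0.0
```

>>> move_arm(rows="0 0 0 0 0 -0.01 0.05; 0 0 0 0 0 -0.025 0.05; 0 0 0 0 0 -0.03 0.05; 0 0 0 0 0 -0.03 0.05; 0 0 0 -0.001 -0.02 -0.01 0.05; 0 0 0 0 -0.035 0 0.05; 0 0 0 0 -0.04 0 0.05; 0 0 0 0 -0.04 0 0.05")

```text
t: 47.3
eef_pos: [0.5318, 0.1941, 0.4543]
ee_rot: [-3.104, 0.002, 1.472]
force: [-0.6, 1.0, 1.5]
width: 0.0498
gripper_force: 0.0
```

>>> move_arm(rows="0 0 0 -0.05 0 0 0.05; 0 0 0 -0.05 0 0 0.05; 0 0 0 -0.05 0 0 0.05; 0 0 0 0 0 0 0.05")

```text
t: 47.8
eef_pos: [0.5174, 0.0424, 0.4557]
ee_rot: [-3.106, 0.002, 1.469]
force: [0.4, -0.1, -0.3]
width: 0.0499
gripper_force: 0.0
```

```bash
python3 - <<'E'
from lev import *
s=arm.get_state();print(s["t"],s["eef_pos"],s["force"],s["width"],s["q"])
o=[]
for nm in("top","side"):
    im,d=arm.grab_frame(nm); i0=np.load(f"pics/{nm}0.npz")["im"]
    o.append(cv2.resize(im,(400,300)))
    if nm=="top": a=im[175:275,205:305];
    else: b=im[205:385,190:320]
bot=np.zeros((300,800,3),np.uint8);bot[:,:300]=cv2.resize(a,(300,300),interpolation=cv2.INTER_CUBIC);bot[:,320:537]=cv2.resize(b,(217,300),interpolation=cv2.INTER_CUBIC)
cv2.imwrite("pics/end.png",np.vstack([np.hstack(o),bot]))
im,d=arm.grab_frame("top");k=hsv(im,(0,0,0),(180,255,45));P=cloud("top",d)
for c,a,m in comps(k,20):
    w=np.median(P[m],0)
    if np.linalg.norm(w-bar(0))<.06: print(c,a,w)
for X in((.601,-.135,.04),(.522,-.2705,.04)):
    i0=np.load("pics/top0.npz")["im"];c=proj("top",X)[0].astype(int); print(np.abs(im[c[1]-14:c[1]+22,c[0]-14:c[0]+14].astype(int)-i0[c[1]-14:c[1]+22,c[0]-14:c[0]+14]).mean())
E
```

```text
47.8 [0.5174 0.0424 0.4557] [ 0.3919 -0.1034 -0.2597] 0.04986556535486702 [ 0.4467  0.0562  0.1196 -0.0175 -1.6658  2.5914]
20.118386243386244
23.749338624338623
```

View pics/end.png

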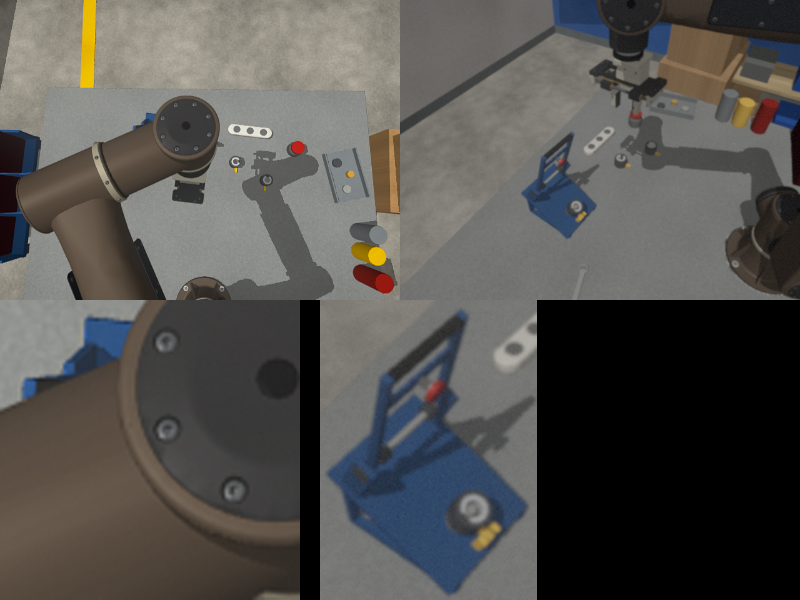

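The picture shows the lever raised at its rest, as at the start. The hub is home with its lug in the fork, seen at about (475,510) in the side crop. The other parts have not moved, and the robot is touching nothing.

```bash
python3 -c "
from station import arm
print(arm.job_done())"
```

```text
the job is handed in; nothing more can be done
None
```

The fitting hub is home on the shaft with its lug in the fork. I pulled the lever to its stop, held it there for over a second, let it back up under control in about 6 s and released it, then handed the job in at about 48 s (the judge's result was not shown).

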